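Feed heat sinks through a swivel loading table into the outfeed lane

TASK

Turn the loading table of the part feeder crosswise to the outfeed lane (its plunger arm in the hole nearer the robot) and let its index plunger drop home there, then lay every heat sink flat, fins up, in the table's channel. Lift the plunger, swing the table round with the heat sinks on it until the channel lines up with the lane and the plunger drops home in the other hole, and push all the heat sinks into the lane until the last one has passed the sprung pawl and the pawl has snapped shut behind it. Finally bring the empty table back to the crosswise position with its plunger home, and leave the other things on the bench where they are.

Things in the scene. Friction and masses are not known exactly. Their poses are not given: they have to be found in the camera images.
- feeder: fixed feeder base: round dark steel index plate, 274 mm across, top 14 mm above the bench, with the outfeed lane at its +y side (+y points to the robot's left). Origin on the bench at the turntable axis. Two brass-bushed index holes lie 120 mm from the axis, at -135 deg (nearer the robot: crosswise, loading) and -45 deg (in line) in this frame
- lane (a point): point on the lane floor level with the shut pawl's tip, at x 0, y 104, z 21 mm in the feeder's frame, same axes. The lane runs along +y, 50 mm wide, from y -25 to a stop at +134 mm of this point. From y +10 on it has a clear roof (underside 23 mm, top 26 mm over the floor) on side walls: parts enter only from the table, and a pusher from above must stop before the roof
- turntable (a joint): angle of the swivelling loading table about the vertical axis through the feeder's origin, rad, counter-clockwise from above; 0 = crosswise (channel along the feeder's x), 1.571 = channel in line with the lane. Range -0.12 to 1.69; light friction, stays where left; starts between the two positions, unlocked; the plunger locks it with 0.01 rad of play at 0 and 1.571
- channel (a point): middle of the channel floor, on the axis, 22 mm above the bench; turns with the table: x along the channel, +x is the end that meets the lane when in line. Channel 46 mm wide between rails 6 mm high and thick; a 5 mm high stop at x -69 mm, open at +x, where a fixed 6 mm fence on the base keeps parts in until it is in line. Takes three heat sinks (say at x -40, +4, +48 mm), gripped and pushed above the rails
- plunger (a joint): lift of the sprung index plunger, m: 0 = pin home in a hole; about 0.010 = pin riding on the index plate between the holes (so at the start); stop at 0.020. Above 0.010 the pin clears the plate. Spring 3 N at home, 5.5 N at 0.017. A riding pin slides along with the table and drops into a hole by itself when over it
- knob (a point): middle of the black round plunger knob, 24 mm across, 22 mm high, at 120 mm from the axis and -135 deg in the channel's frame, on an arm of the table. Plunger home: this point is 57 mm above the bench and the knob spans 46 to 68 mm; it rises with the plunger. Below it a 22 mm boss reaches up to 40.5 mm. The knob spins freely; carry it round the axis to turn the table
- pawl (a joint): swing of the low sprung steel pawl at the lane's mouth, rad: 0 = shut on its stop, its tip 6 mm to the +x side of point lane. A passing part swings it up to 0.75 aside with a few newtons; it snaps back behind the part and blocks its return. It stands 1.5 to 6 mm above the lane floor and is pivoted on the +x side
- heatsink_0: finned aluminium heat sink, square, 40 x 40 x 18 mm (z, fins up), 50 g; origin at the centre of its underside; may be gripped across either pair of sides. All heat sinks are alike; two or three are present
- heatsink_1: finned aluminium heat sink, square, 40 x 40 x 18 mm (z, fins up), 50 g; origin at the centre of its underside; may be gripped across either pair of sides. All heat sinks are alike; two or three are present
- heatsink_2: finned aluminium heat sink, square, 40 x 40 x 18 mm (z, fins up), 50 g; origin at the centre of its underside; may be gripped across either pair of sides. All heat sinks are alike; two or three are present
- relay_cube: bystander: black relay cube with a paper label, 22 x 28 x 24 mm, origin at the centre of its underside
- capacitor_big: bystander: black capacitor standing upright, 18 mm in diameter, 32 mm high, origin under its centre
- capacitor_small: bystander: black capacitor standing upright, 16 mm in diameter, 26 mm high, origin under its centre

How it is judged:
On the way, in this order (a step that is already met when the one before it is completed fails the run):
1. the table is locked crosswise, plunger home (value of joint turntable between -0.04 and 0.04 rad and value of joint plunger below 0.003 m), for 0.2 s.
2. every heat sink lies flat, fins up, in the channel of the table, still locked crosswise (all of step 1 and x of heatsink_0 in the frame of channel between -0.06 and 0.06 m and y of heatsink_0 in the frame of channel between -0.008 and 0.008 m and z of heatsink_0 in the frame of channel between -0.004 and 0.004 m and angle between each of heatsink_0, heatsink_1, heatsink_2's own z axis and vertical below 0.15 rad and x of heatsink_1 in the frame of channel between -0.06 and 0.06 m and y of heatsink_1 in the frame of channel between -0.008 and 0.008 m and z of heatsink_1 in the frame of channel between -0.004 and 0.004 m and x of heatsink_2 in the frame of channel between -0.06 and 0.06 m and y of heatsink_2 in the frame of channel between -0.008 and 0.008 m and z of heatsink_2 in the frame of channel between -0.004 and 0.004 m), for 0.3 s.
3. the table is locked in line with the lane, every heat sink still in its channel (value of joint turntable between 1.5308 and 1.6108 rad and value of joint plunger below 0.003 m and x of heatsink_0 in the frame of channel between -0.06 and 0.06 m and y of heatsink_0 in the frame of channel between -0.008 and 0.008 m and z of heatsink_0 in the frame of channel between -0.004 and 0.004 m and angle between each of heatsink_0, heatsink_1, heatsink_2's own z axis and vertical below 0.15 rad and x of heatsink_1 in the frame of channel between -0.06 and 0.06 m and y of heatsink_1 in the frame of channel between -0.008 and 0.008 m and z of heatsink_1 in the frame of channel between -0.004 and 0.004 m and x of heatsink_2 in the frame of channel between -0.06 and 0.06 m and y of heatsink_2 in the frame of channel between -0.008 and 0.008 m and z of heatsink_2 in the frame of channel between -0.004 and 0.004 m), for 0.2 s.
4. every heat sink is in the lane past the pawl, the pawl shut behind them, the table still locked in line (value of joint turntable between 1.5308 and 1.6108 rad and value of joint plunger below 0.003 m and y of heatsink_0 in the frame of feeder between 0.117 and 0.225 m and x of heatsink_0 in the frame of feeder between -0.016 and 0.016 m and z of heatsink_0 in the frame of feeder between 0.015 and 0.027 m and angle between each of heatsink_0, heatsink_1, heatsink_2's own z axis and vertical below 0.2 rad and y of heatsink_1 in the frame of feeder between 0.117 and 0.225 m and x of heatsink_1 in the frame of feeder between -0.016 and 0.016 m and z of heatsink_1 in the frame of feeder between 0.015 and 0.027 m and y of heatsink_2 in the frame of feeder between 0.117 and 0.225 m and x of heatsink_2 in the frame of feeder between -0.016 and 0.016 m and z of heatsink_2 in the frame of feeder between 0.015 and 0.027 m and value of joint pawl below 0.1 rad), for 0.2 s.
At the end, for the whole second after the job is handed in: every heat sink flat in the lane past the pawl (centre more than 117 mm from the table axis along the lane, within 16 mm of its middle), at rest; the pawl shut (under 0.1 rad); the table crosswise (within 0.04 rad of 0) with its plunger home (under 3 mm) (all of step 1 and y of heatsink_0 in the frame of feeder between 0.117 and 0.225 m and x of heatsink_0 in the frame of feeder between -0.016 and 0.016 m and z of heatsink_0 in the frame of feeder between 0.015 and 0.027 m and angle between each of heatsink_0, heatsink_1, heatsink_2's own z axis and vertical below 0.2 rad and y of heatsink_1 in the frame of feeder between 0.117 and 0.225 m and x of heatsink_1 in the frame of feeder between -0.016 and 0.016 m and z of heatsink_1 in the frame of feeder between 0.015 and 0.027 m and y of heatsink_2 in the frame of feeder between 0.117 and 0.225 m and x of heatsink_2 in the frame of feeder between -0.016 and 0.016 m and z of heatsink_2 in the frame of feeder between 0.015 and 0.027 m and linear speed of each of heatsink_0, heatsink_1, heatsink_2 below 0.02 m/s and value of joint pawl below 0.1 rad); the robot touches nothing.
It fails at once if a bystander (relay cube, capacitor) is moved by more than 3 cm (distance of any of relay_cube, capacitor_big, capacitor_small from where it was at the start of the episode above 0.03 m).
Of heatsink_0, heatsink_1, heatsink_2 only 2 to 3 are there at a start; the rules pass over those that are not, and their reading is None.
At some moment in a run one of heatsink_0, heatsink_1, heatsink_2 may be knocked a few centimetres aside while the robot is not near it.
Once in a run the grip may slacken for a moment while it holds something.
It also fails if it takes over 210 s, if anything falls off the work surface, if the arm or the gripper's body presses on something with over 40 N, if the wrist force passes 120 N, or if a joint passes its speed limit or range.

ROBOT

A 7-joint arm with a two-finger parallel gripper is mounted at the origin on a cart in front of the work surface, level with it; the furniture and walls round the work are solid. World frame = base frame: x ahead of the robot, y to its left, z up, the work surface at z = 0. Lengths are in m, angles in rad, forces in N, time in s.
With the tool pointing down it reaches from about 0.425 to 0.925 m from the base axis. Payload 6.8 kg.
Tool frame: the origin (TCP) lies at the very end of the fingers, on their centre line; the grasp point (between the pads) lies 19 mm behind it; z points along the fingers, y is the direction in which the jaws open and shut (so a half turn about z gives the same grasp; the last joint's range is limited). The gripper opens to 85 mm and grips with 20 to 120 N. Pads are 22 mm wide; open, the fingers measure 114 mm over their backs; the gripper's body (76 mm by 85 mm) begins 54 mm behind the grasp point. The pads swing forward as they close: fully open they stand 13 mm farther back than shut.
Start: joints at [-1.346, 0.477, 0.022, 1.555, -0.011, 1.109, -0.083], TCP at [0.221, 0.638, 0.231] pointing down, gripper open.
Joint ranges: [-2.96, 2.96], [-0.34, 2.1], [-1.41, 1.46], [0.24, 2.44], [-1.37, 4.51], [0.17, 1.92], [-2.96, 2.96]. Speed limits (rad/s): [2.39, 2.39, 3.14, 3.14, 3.14, 3.14, 3.14].

INTERFACE

Orientations are given as a unit quaternion [w, x, y, z].
In Python, from station import bot gives the robot as it stands.
- The arm moves only by the tool move_arm, never from a script. Its argument "commands" is text: rows parted by semicolons, each of 7 numbers parted by spaces: the opening, from 0 (shut) to 1 (fully open), then the shift along the tool's x, y, z in cm, then the turn, a rotation vector about the tool's x, y, z in degrees. In form: gripper tx ty tz rx ry rz; .... A call has 1 to 12 rows; each row shifts and turns the commanded pose from where the row before left it, along the tool's axes as they then stand; what a row does not reach is not made up. A row lasts 1/12 s, in which the tool goes at most 41.7 mm and 7.16 degrees, less where a joint would pass 70% of its speed; a pose out of reach is approached as far as the arm can. A call with a gripper value outside its range is refused whole. The fingers move at their own pace and stop on an object; "force" is the grip in N (left out, the last holds). Time passes only in rows, so rows that do not move let the fingers close. It gives the time, the measured TCP pose, the force and the opening at its end, in the units of the state.
- bot.get_obs(): the state, without advancing time (a new reading comes with each control period).
- bot.read_camera(name): name is "scene" or "top"; returns a dict with "img" (400x640x3 uint8, red, green, blue), "K" (3x3 intrinsics, pixels), "rvec" (rotation vector, rad) and "tvec" (3), from world to camera coordinates, as OpenCV has them. Camera axes: x right, y down, z forward; pixel columns grow to the right and rows downward; lengths in m; the calibration is good to about 2 mm. A picture is of the moment at which its call begins. There is no depth.
- bot.hand_in(): hands the job in, once; it reports no verdict.
The state is a dict: "t": time; "q": joint angles; "joint_vel": joint speeds; "joint_torque": joint torques, N m; "eef_pos": TCP position; "tool_rot": TCP orientation; "contact_force": force on the tool from outside, world axes, zero at the start; "torque": the same for the moment, N m; "gripper_width": opening from 0.0 (shut) to 1.0 (fully open).
Only numpy, scipy, OpenCV 4.12 (cv2) and the standard library are available. Lean on these libraries where they do the work, as an engineer would, in place of code of your own. Each camera call takes 0.05 s, during which the arm holds its last target. There are 200 camera calls.

## Working session

There is one attempt and no reset: what is moved stays moved. The work goes in short steps, Python scripts to look and compute and a tool call to move; the robot and the scene stay as the last step left them, time stands still between calls to the robot, and variables do not carry over. Pictures are saved under pics/ and viewed, about 12 in all and at most 16, crops included, and the job is handed in when it is done.

Besides the shell and the picture viewer there is one more tool, called after "Emit:" in YAML: its name, and indented under it one key for each argument. move_arm: Moves the arm, as the interface text tells. Its arguments: {"type":"object","properties":{"commands":{"type":"string"},"force":{"type":"number"}},"required":["commands"]}

```bash
ls; mkdir -p pics; cat > h.py <<'E'
import numpy as np, cv2
from scipy.spatial.transform import Rotation as R
from station import bot
def cam(n,save=None):
    c=bot.read_camera(n); 
    if save: cv2.imwrite('pics/'+save,c['img'][:,:,::-1])
    return c
def ray(c,u,v,z):
    Rm=cv2.Rodrigues(np.array(c['rvec'],float))[0]; t=np.array(c['tvec'],float).ravel()
    o=-Rm.T@t; d=Rm.T@np.linalg.inv(c['K'])@np.array([u,v,1.])
    return o+d*(z-o[2])/d[2]
def proj(c,p):
    return cv2.projectPoints(np.array(p,float).reshape(-1,1,3),np.array(c['rvec'],float),np.array(c['tvec'],float),np.array(c['K'],float),None)[0].reshape(-1,2)
def st():
    o=bot.get_obs(); r=R.from_quat(np.roll(o['tool_rot'],-1))
    print('t',round(o['t'],2),'p',np.round(o['eef_pos'],4),'g',round(o['gripper_width'],3),'F',np.round(o['contact_force'],1))
    print('R',np.round(r.as_matrix(),3).tolist(),'q',np.round(o['q'],2))
    return o,r
E
python3 - <<'E'
from h import *
st()
for n in('scene','top'):
    c=cam(n,n+'0.png'); Rm=cv2.Rodrigues(np.array(c['rvec'],float))[0]
    print(n,c['K'][0],(-Rm.T@np.array(c['tvec']).ravel()).round(3))
E
```

```text
pics
t 0.0 p [0.2203 0.6374 0.2303] g 1.003 F [ 0.5 -0.1 -0. ]
R [[-0.945, 0.327, -0.0], [0.327, 0.945, -0.002], [-0.0, -0.002, -1.0]] q [-1.35  0.48  0.02  1.56 -0.01  1.11 -0.08]
scene [422.63274597   0.         324.77204644] [ 0.175 -0.812  0.93 ]
top [365.10100941   0.         319.44612559] [ 0.391 -0.082  0.92 ]
```

View pics/scene0.png

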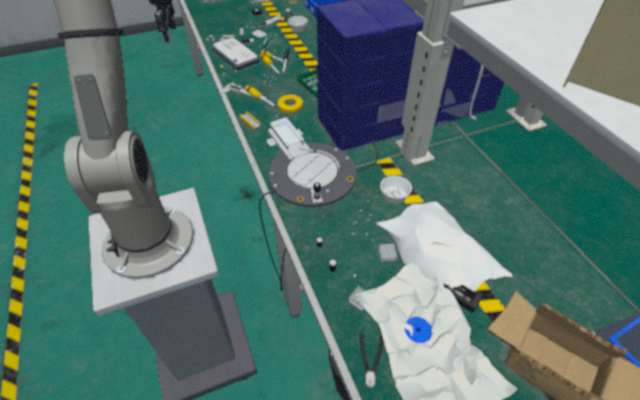

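View pics/top0.png

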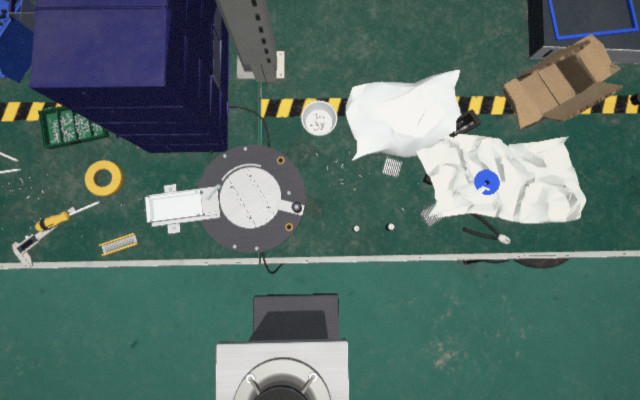

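The scene picture shows the feeder at about (312,172) and a heat sink at (388,252). In the top picture the feeder is at (251,197), the knob at (297,207), the brass holes at (281,160) and (289,227), heat sinks at about (393,168) and (431,214), and capacitors at (356,228) and (390,226). Next I'll zoom in.

```bash
python3 - <<'E'
from h import *
im=cv2.imread('pics/top0.png')
a=cv2.resize(im[135:260,190:310],None,fx=4,fy=4,interpolation=cv2.INTER_CUBIC)
b=cv2.resize(im[135:260,340:480],None,fx=4,fy=4,interpolation=cv2.INTER_CUBIC)
cv2.imwrite('pics/c0.png',cv2.resize(np.hstack([a,b]),(800,385)))
c=cam('top'); 
for u,v,z in[(281,160,.014),(289,227,.014),(297,207,.075),(251,197,.014),(393,168,.018),(431,214,.018),(356,228,.026),(390,226,.03)]: print(u,v,ray(c,u,v,z).round(4))
E
```

```text
281 160 [ 0.5983 -0.0021  0.014 ]
289 227 [ 0.429  -0.0206  0.014 ]
297 207 [ 0.4725 -0.0438  0.075 ]
251 197 [0.5055 0.0733 0.014 ]
393 168 [ 0.5723 -0.284   0.018 ]
431 214 [ 0.4546 -0.3739  0.018 ]
356 228 [ 0.423  -0.1851  0.026 ]
390 226 [ 0.4262 -0.2679  0.03  ]
```

View pics/c0.png

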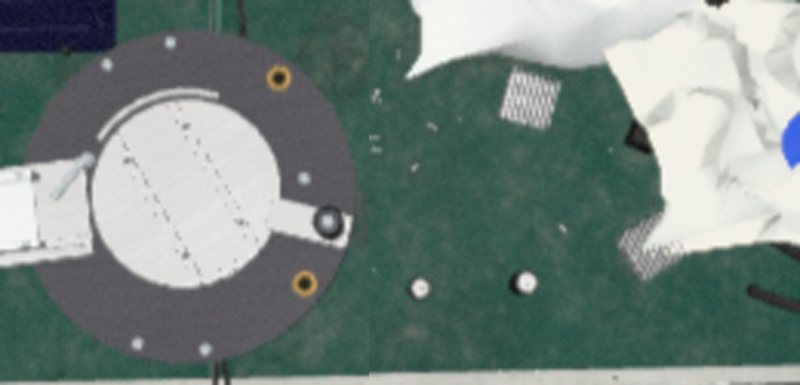

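The zoomed crop shows both brass bushes clearly. One heat sink is fully visible, and a second lies at the edge of the paper. Next come finer measurements and a look at the scene-view crop.

```bash
cat >> h.py <<'E'
def plan(wps,start=None):
    """wps: (x,y,z,yaw_of_tool_y_deg,grip,nrows or None); prints rows for move_arm"""
    if start is None:
        o=bot.get_obs(); p=np.array(o['eef_pos']); r=R.from_quat(np.roll(o['tool_rot'],-1))
    else: p,r=start
    out=[]
    for x,y,z,psi,g,n in wps:
        T=np.array([x,y,z],float); best=None
        for k in (0,180):
            a=np.radians(psi+k); ty=np.array([np.cos(a),np.sin(a),0]); tz=np.array([0,0,-1.]); 
            Q=R.from_matrix(np.c_[np.cross(ty,tz),ty,tz]); m=(r.inv()*Q).magnitude()
            if best is None or m<best[0]: best=(m,Q)
        m,Q=best
        if not n: n=int(max(np.ceil(np.linalg.norm(T-p)/.030),np.ceil(np.degrees(m)/6.5),1))
        for i in range(n):
            d=r.inv().apply((T-p)/(n-i))*100; w=np.degrees((r.inv()*Q).as_rotvec()/(n-i))
            d=d.round(2); w=w.round(1); out.append('%g '%g+' '.join('%g'%(v+0) for v in np.r_[d,w]))
            p=p+r.apply(d/100); r=r*R.from_rotvec(np.radians(w))
    for i in range(0,len(out),12): print('CALL:','; '.join(out[i:i+12]))
    return p,r
E
python3 - <<'E'
from h import *
im=cv2.imread('pics/scene0.png')
cv2.imwrite('pics/c1.png',cv2.resize(im[215:325,300:480],(800,489),interpolation=cv2.INTER_CUBIC))
c=cam('top'); im=c['img'].copy(); hsv=cv2.cvtColor(im,cv2.COLOR_RGB2HSV)
H=[]
for (u,v) in[(281,160),(289,227)]:
    s=hsv[v-8:v+9,u-8:u+9]; m=(s[...,0]>10)&(s[...,0]<28)&(s[...,1]>100)
    e=cv2.minEnclosingCircle(np.argwhere(m)[:,::-1].astype(np.float32).copy()); uv=np.array(e[0])+[u-8,v-8]
    H.append(ray(c,*uv,.014)); print(uv,e[1],m.sum(),H[-1].round(4))
d=H[0]-H[1]; yaw=np.arctan2(d[1],d[0]); ctr=(H[0]+H[1])[:2]/2+.12/2**.5*np.array([-np.sin(yaw),np.cos(yaw)])
print('dist',np.linalg.norm(d),'yaw',np.degrees(yaw),'ctr',ctr)
# knob dark
s=im[195:220,285:308].max(2)<60; pts=np.argwhere(s)[:,::-1].astype(np.float32).copy(); (u,v),r=cv2.minEnclosingCircle(pts); print('knob',u+285,v+195,r)
print(ray(c,u+285,v+195,.073))
# heatsink region greyness
for (u,v) in[(393,168),(431,214)]:
    g=hsv[v-16:v+17,u-16:u+17]; print('\n'.join(''.join('%4d'%x for x in row) for row in g[::2,::2,1]))
E
```

```text
[280.30000019 160.        ] 3.4482877254486084 34 [ 5.983e-01 -3.000e-04  1.400e-02]
[288.5999999 226.5999999] 3.6770551204681396 40 [ 0.43   -0.0196  0.014 ]
dist 0.16940044234987112 yaw 6.542313067658032 ctr [0.50450919 0.07435747]
knob 296.5 206.5 4.743516445159912
[ 0.47388759 -0.04251466  0.073     ]
  17  25  20  17   5   6   6   5   4   4   5   5   5   4   6   4   6
  59  47  60  56  44  28  17  25   5   6   6   4   7   7   5   5   3
  49  49  47  65  55  21  35  49  67  62  23  26  21  12   8   5  18
  64  49  58  62  46   6  15  36  52  67  66  76  82  67  58  62  69
  73  62  83  79  12   4   6   6   7   9  40  57  80  93  77  86  90
  83  83 100  83   6   2   2   3   3   3   6   5  17  96  97  84  92
  90 103  91  59   6   4   4   5   6   5   5   5  29  95  95  82  77
 106 103 100  21   5   7   4   6   8   6   0   5  64  94 100 100  97
  93 104  88   4   3   5   7   3   3   3   3   2  73  84  89  99 104
  72  83  74   1   5   4   3   1   5   5   4   7  77  80  96 116 107
  50  74  64   5   6   4   4   3   5   4   4  55  87  87  89 104 105
  68  59  74  62  37  13   9   4  
[... 852 characters left out ...]
 5   7   6
  90 103  84  15   2   3   8   9   7   5   7   5   6   7   8  10  11
 108 109  91  11   3   5   2   9   7   6   5   6  10  12  11  12  10
  95 100  89  41   4   2  11  11   7   4   4  10  11  11  15  19  18
 104  82  98  69  15   3   5   3   3   0   4   9   0  19  66 104  85
 110  96  95  78  44   7   3   3   2   5   8   9  36  88  99 104 114
 116 104 106  93  70  21   7   6   2   7  32  66  81  96 104 121 115
  80  93 104 100  92  76  12   5  14  53  92 104  97  85 109 117 118
  74  90 110 103 100 100  65  45  66 102 106 103  95  89 107 121 118
  89  96 100  97 114  93  70  72  86  84 105 128 118 117 114 106 116
 101 104 110  96 115  99  81  66  95  95  91 112 110 121 110 109 120
```

View pics/c1.png

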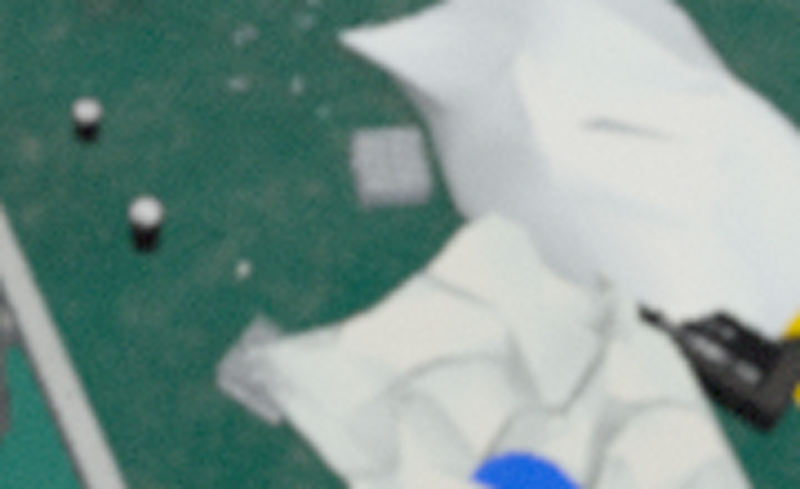

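```bash
python3 - <<'E'
from h import *
c=cam('top'); hsv=cv2.cvtColor(c['img'],cv2.COLOR_RGB2HSV)
m=np.zeros((400,640),np.uint8); m[160:182,380:404]=((hsv[160:182,380:404,1]<32)*255)
m=cv2.morphologyEx(m,cv2.MORPH_OPEN,np.ones((3,3)))
n,l,s,ce=cv2.connectedComponentsWithStats(m); k=1+np.argmax(s[1:,4]); pts=np.argwhere(l==k)[:,::-1].astype(np.float32).copy()
rc=cv2.minAreaRect(pts); print(rc,s[k]); b=cv2.boxPoints(rc); w=np.array([ray(c,*q,.016) for q in b]); print(w.round(4),w.mean(0).round(4), np.linalg.norm(np.diff(w,axis=0),axis=1), np.degrees(np.arctan2(*(w[1]-w[0])[[1,0]])))
w=np.array([ray(c,*q,.016) for q in[(421,213),(429,227.5),(443,219),(435,205)]]); print(w.round(4),w.mean(0).round(4),np.linalg.norm(np.diff(w,axis=0),axis=1))
im=cv2.imread('pics/top0.png'); cv2.imwrite('pics/c2.png',cv2.resize(np.hstack([im[140:280,0:160],im[140:280,420:600]]),(800,330),interpolation=cv2.INTER_CUBIC))
plan([(.474,-.043,.2,-14.7,.6,None),(.474,-.043,.1,-14.7,.6,None)])
E
```

```text
((391.45770263671875, 166.9884490966797), (16.839513778686523, 16.576393127441406), 15.255118370056152) [382 160  20  17 265]
[[ 0.561  -0.254   0.016 ]
 [ 0.6019 -0.2666  0.016 ]
 [ 0.5898 -0.3074  0.016 ]
 [ 0.549  -0.2945  0.016 ]] [ 0.5755 -0.2806  0.016 ] [0.04282038 0.04252445 0.04279153] -17.169695066730572
[[ 0.4577 -0.3496  0.016 ]
 [ 0.4212 -0.3677  0.016 ]
 [ 0.4417 -0.4039  0.016 ]
 [ 0.4771 -0.3858  0.016 ]] [ 0.4494 -0.3767  0.016 ] [0.04066831 0.04150796 0.03971598]
CALL: 0.6 -1.85 -2.24 0.13 0 0 3.4; 0.6 -1.98 -2.13 0.13 0 0 3.4; 0.6 -2.1 -2.01 0.12 0 0 3.4; 0.6 -2.22 -1.88 0.13 0 0 3.4; 0.6 -2.32 -1.74 0.12 0 0 3.4; 0.6 -2.42 -1.6 0.13 0 0 3.4; 0.6 -2.51 -1.46 0.12 0 0 3.4; 0.6 -2.6 -1.31 0.13 0 0 3.4; 0.6 -2.67 -1.15 0.12 0 0 3.4; 0.6 -2.73 -0.99 0.13 0 0 3.4; 0.6 -2.79 -0.83 0.12 0 0 3.4; 0.6 -2.83 -0.66 0.13 0 0 3.4
CALL: 0.6 -2.86 -0.49 0.12 0 0 3.4; 0.6 -2.89 -0.32 0.13 0 0 3.5; 0.6 -2.9 -0.14 0.12 0 0 3.4; 0.6 -2.91 0.03 0.13 0 0 3.5; 0.6 -2.9 0.21 0.12 0 0 3.4; 0.6 -2.88 0.38 0.13 0 0 3.5; 0.6 -2.85 0.55 0.12 0 0 3.4; 0.6 -2.81 0.72 0.13 0 0 3.5; 0.6 -2.76 0.89 0.12 0 0 3.4; 0.6 -2.71 1.06 0.13 0 0 3.5; 0.6 -2.64 1.22 0.12 0 0 3.4; 0.6 -2.56 1.38 0.13 0 0 3.5
CALL: 0.6 -2.47 1.53 0.12 0 0 3.4; 0.6 0 0 2.5 0 0 0; 0.6 0 0 2.5 0 0 0; 0.6 0 0 2.5 0 0 0; 0.6 0.01 0 2.5 0 0 0
```

View pics/c2.png

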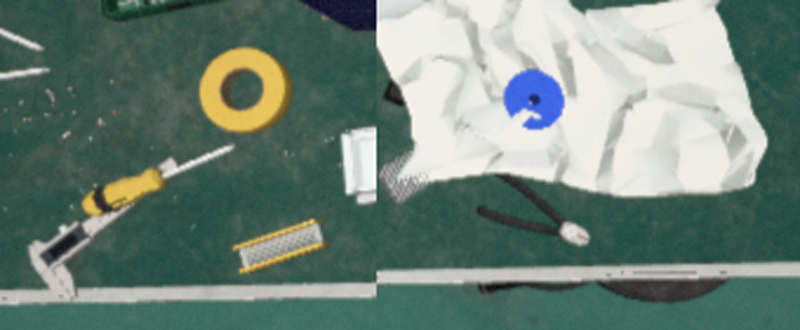

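The crop shows no third heat sink: only a tape roll, a screwdriver, calipers, a yellow-edged connector and pliers. The heat sink at the left of the paper has its upper right part covered. I'll move to above the knob.

Emit:
move_arm:
  commands: "0.6 -1.85 -2.24 0.13 0 0 3.4; 0.6 -1.98 -2.13 0.13 0 0 3.4; 0.6 -2.1 -2.01 0.12 0 0 3.4; 0.6 -2.22 -1.88 0.13 0 0 3.4; 0.6 -2.32 -1.74 0.12 0 0 3.4; 0.6 -2.42 -1.6 0.13 0 0 3.4; 0.6 -2.51 -1.46 0.12 0 0 3.4; 0.6 -2.6 -1.31 0.13 0 0 3.4; 0.6 -2.67 -1.15 0.12 0 0 3.4; 0.6 -2.73 -0.99 0.13 0 0 3.4; 0.6 -2.79 -0.83 0.12 0 0 3.4; 0.6 -2.83 -0.66 0.13 0 0 3.4"
  force: 20

```text
t: 1.25
eef_pos: [0.3425, 0.3098, 0.2162]
tool_rot: [-0.0, 0.5, 0.866, 0.0]
contact_force: [0.5, -0.3, -0.0]
gripper_width: 0.605
```

Emit:
move_arm:
  commands: "0.6 -2.86 -0.49 0.12 0 0 3.4; 0.6 -2.89 -0.32 0.13 0 0 3.5; 0.6 -2.9 -0.14 0.12 0 0 3.4; 0.6 -2.91 0.03 0.13 0 0 3.5; 0.6 -2.9 0.21 0.12 0 0 3.4; 0.6 -2.88 0.38 0.13 0 0 3.5; 0.6 -2.85 0.55 0.12 0 0 3.4; 0.6 -2.81 0.72 0.13 0 0 3.5; 0.6 -2.76 0.89 0.12 0 0 3.4; 0.6 -2.71 1.06 0.13 0 0 3.5; 0.6 -2.64 1.22 0.12 0 0 3.4; 0.6 -2.56 1.38 0.13 0 0 3.5"

```text
t: 2.25
eef_pos: [0.4643, -0.0169, 0.2014]
tool_rot: [0.0, 0.774, 0.633, 0.0]
contact_force: [1.3, -0.2, -0.5]
gripper_width: 0.602
```

Emit:
move_arm:
  commands: "0.6 -2.47 1.53 0.12 0 0 3.4; 0.6 0 0 2.5 0 0 0; 0.6 0 0 2.5 0 0 0; 0.6 0 0 2.5 0 0 0; 0.6 0.01 0 2.5 0 0 0; 0.6 0 0 0 0 0 0"

```text
t: 2.75
eef_pos: [0.4712, -0.0425, 0.0966]
tool_rot: [-0.002, 0.792, 0.611, -0.003]
contact_force: [-0.9, -0.1, -0.3]
gripper_width: 0.599
```

```bash
python3 - <<'E'
from h import *
st()
C=np.array([.5045,.0744])
k=lambda a:C+.12*np.array([np.cos(np.radians(a-128.46)),np.sin(np.radians(a-128.46))])
print(k(23.8),k(0))
w=[(*k(23.8),.055,23.8-38.46,.6,3),(*k(23.8),.055,23.8-38.46,.36,4)]
# sweep down to -1.5 deg
w+=[(*k(a),.053,a-38.46,.36,1) for a in np.arange(22,-.1,-2)]
plan(w)
E
```

```text
t 2.75 p [ 0.4712 -0.0425  0.0966] g 0.599 F [-0.9 -0.1 -0.3]
R [[0.253, 0.967, -0.007], [0.967, -0.253, -0.001], [-0.003, -0.006, -1.0]] q [-0.5   0.39  0.56  2.17 -0.32  0.67  0.03]
[ 0.47413009 -0.04169336] [ 0.42986383 -0.01956511]
CALL: 0.6 0.06 0.09 1.38 -0.1 0.1 0; 0.6 0.05 0.09 1.39 -0.1 0 0; 0.6 0.05 0.1 1.38 -0.2 0.1 0; 0.36 0 0 0 0 0 0; 0.36 0 0 0 0 0 0; 0.36 0 0 0 0 0 0; 0.36 0 0 0 0 0 0; 0.36 0.01 -0.38 0.2 0 0 1.8; 0.36 0.01 -0.42 0 0 0 2; 0.36 0 -0.42 0 0 0 2; 0.36 0.01 -0.42 0 0 0 2; 0.36 0.01 -0.41 0 0 0 2
CALL: 0.36 0.01 -0.42 0 0 0 2; 0.36 0 -0.42 0 0 0 2; 0.36 0.01 -0.42 0 0 0 2; 0.36 0.01 -0.42 0 0 0 2; 0.36 0 -0.42 0 0 0 2; 0.36 0.01 -0.42 0 0 -0.1 2; 0.36 0.01 -0.42 0 0 0 2
```

Emit:
move_arm:
  commands: "0.6 0.06 0.09 1.38 -0.1 0.1 0; 0.6 0.05 0.09 1.39 -0.1 0 0; 0.6 0.05 0.1 1.38 -0.2 0.1 0; 0.6 0 0 0 0 0 0; 0.36 0 0 0 0 0 0; 0.36 0 0 0 0 0 0; 0.36 0 0 0 0 0 0; 0.36 0 0 0 0 0 0"

```text
t: 3.42
eef_pos: [0.4775, -0.0416, 0.0593]
tool_rot: [0.002, 0.792, 0.611, 0.004]
contact_force: [-1.4, -0.0, 1.5]
gripper_width: 0.359
```

```bash
python3 - <<'E'
from h import *
st(); c=cam('top','top1.png'); s=cam('scene','scene1.png')
a=cv2.resize(cv2.imread('pics/top1.png')[160:250,250:340],(400,400),interpolation=cv2.INTER_CUBIC)
b=cv2.resize(cv2.imread('pics/scene1.png')[140:230,265:355],(400,400),interpolation=cv2.INTER_CUBIC)
cv2.imwrite('pics/c3.png',np.hstack([a,b]))
E
```

```text
t 3.42 p [ 0.4775 -0.0416  0.0593] g 0.359 F [-1.4 -0.   1.5]
R [[0.253, 0.967, 0.008], [0.967, -0.253, 0.002], [0.004, 0.008, -1.0]] q [-0.45  0.46  0.5   2.18 -0.4   0.58  0.09]
```

View pics/c3.png

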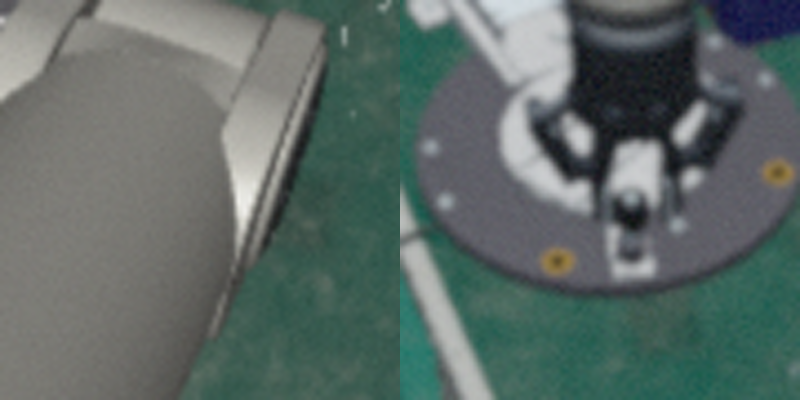

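The scene crop shows the two fingers straddling the knob at about (630,205). The top view is hidden by the arm. I'll start the sweep.

```bash
cat >> h.py <<'E'
C=np.array([.5045,.0744])
k=lambda a:C+.12*np.array([np.cos(np.radians(a-128.46)),np.sin(np.radians(a-128.46))])
def ang():
    o=bot.get_obs(); d=np.array(o['eef_pos'])[:2]-C
    a=np.degrees(np.arctan2(d[1],d[0]))+128.46; print('ang',round(a,2),'rad',round(np.hypot(*d),4)); return a
E
python3 - <<'E'
from h import *
ang(); plan([(*k(a),.054,a-38.46,.36,1) for a in np.arange(22,3.9,-1.5)])
E
```

```text
ang 25.38 rad 0.1191
CALL: 0.36 -0.09 -0.71 0.5 0.4 -0.2 1.8; 0.36 0.01 -0.31 0 0 0 1.5; 0.36 0 -0.32 0 0 0 1.5; 0.36 0 -0.31 0 0 0 1.5; 0.36 0.01 -0.32 0 0 0 1.5; 0.36 0 -0.31 0 0 0 1.5; 0.36 0.01 -0.31 0 0 0 1.5; 0.36 0 -0.32 0 0 0 1.5; 0.36 0.01 -0.31 0 0 0 1.5; 0.36 0 -0.32 0 0 0 1.5; 0.36 0 -0.31 0 0 0 1.5; 0.36 0.01 -0.32 0 0 0 1.5
CALL: 0.36 0 -0.31 0 0 0 1.5
```

Emit:
move_arm:
  commands: "0.36 -0.09 -0.71 0.5 0.4 -0.2 1.8; 0.36 0.01 -0.31 0 0 0 1.5; 0.36 0 -0.32 0 0 0 1.5; 0.36 0 -0.31 0 0 0 1.5; 0.36 0.01 -0.32 0 0 0 1.5; 0.36 0 -0.31 0 0 0 1.5; 0.36 0.01 -0.31 0 0 0 1.5; 0.36 0 -0.32 0 0 0 1.5; 0.36 0.01 -0.31 0 0 0 1.5; 0.36 0 -0.32 0 0 0 1.5; 0.36 0 -0.31 0 0 0 1.5; 0.36 0.01 -0.32 0 0 0 1.5"

```text
t: 4.52
eef_pos: [0.4393, -0.0265, 0.0537]
tool_rot: [0.0, 0.879, 0.476, 0.001]
contact_force: [4.4, -3.1, 1.2]
gripper_width: 0.357
```

```bash
python3 - <<'E'
from h import *
st();ang(); plan([(*k(a),.053,a-38.46,.36,1) for a in np.arange(4,-2.1,-.5)])
E
```

```text
t 4.52 p [ 0.4393 -0.0265  0.0537] g 0.357 F [ 4.4 -3.1  1.2]
R [[0.547, 0.837, 0.001], [0.837, -0.547, -0.0], [0.001, 0.001, -1.0]] q [-0.56  0.44  0.59  2.27 -0.47  0.54 -0.19]
ang 5.6 rad 0.1201
CALL: 0.36 0.02 -0.33 0.07 0.1 0 1.3; 0.36 0 -0.11 0 0 0 0.5; 0.36 0 -0.1 0 0 0 0.5; 0.36 0 -0.11 0 0 0 0.5; 0.36 0 -0.1 0 0 0 0.5; 0.36 0 -0.11 0 0 0 0.5; 0.36 0 -0.1 0 0 0 0.5; 0.36 0 -0.11 0 0 0 0.5; 0.36 0 -0.1 0 0 0 0.5; 0.36 0 -0.11 0 0 0 0.5; 0.36 0 -0.1 0 0 0 0.5; 0.36 0 -0.11 0 0 0 0.5
CALL: 0.36 0 -0.1 0 0 0 0.5
```

Emit:
move_arm:
  commands: "0.36 0.02 -0.33 0.07 0.1 0 1.3; 0.36 0 -0.11 0 0 0 0.5; 0.36 0 -0.1 0 0 0 0.5; 0.36 0 -0.11 0 0 0 0.5; 0.36 0 -0.1 0 0 0 0.5; 0.36 0 -0.11 0 0 0 0.5; 0.36 0 -0.1 0 0 0 0.5; 0.36 0 -0.11 0 0 0 0.5; 0.36 0 -0.1 0 0 0 0.5; 0.36 0 -0.11 0 0 0 0.5; 0.36 0 -0.1 0 0 0 0.5"

```text
t: 5.43
eef_pos: [0.4273, -0.018, 0.0526]
tool_rot: [-0.001, 0.904, 0.428, -0.001]
contact_force: [0.4, 0.7, 1.0]
gripper_width: 0.365
```

```bash
python3 - <<'E'
from h import *
st();ang(); plan([(*k(a),.053,a-38.46,.36,1) for a in np.arange(-1.4,-4.1,-.3)])
cam('scene','scene2.png')
b=cv2.resize(cv2.imread('pics/scene2.png')[140:230,265:355],(500,500),interpolation=cv2.INTER_CUBIC)
cv2.imwrite('pics/c4.png',b)
E
```

```text
t 5.43 p [ 0.4273 -0.018   0.0526] g 0.365 F [0.4 0.7 1. ]
R [[0.634, 0.774, -0.002], [0.774, -0.634, 0.001], [-0.001, -0.003, -1.0]] q [-0.61  0.44  0.62  2.3  -0.5   0.54 -0.29]
ang -1.39 rad 0.1204
CALL: 0.36 0.04 0 -0.04 -0.1 0 0.5; 0.36 0 -0.06 0 0 0 0.3; 0.36 0 -0.07 0 0 0 0.3; 0.36 0 -0.06 0 0 0 0.3; 0.36 0 -0.06 0 0 0 0.3; 0.36 0 -0.07 0 0 0 0.3; 0.36 0 -0.06 0 0 0 0.3; 0.36 0 -0.06 0 0 0 0.3; 0.36 0 -0.06 0 0 0 0.3
```

Emit:
move_arm:
  commands: "0.36 0.04 -0.06 -0.04 0 0 0.5; 0.36 0 -0.06 0 0 0 0.3; 0.36 0 -0.07 0 0 0 0.3; 0.36 0 -0.06 0 0 0 0.3; 0.36 0 -0.06 0 0 0 0.3"

```text
t: 5.9
eef_pos: [0.4258, -0.0158, 0.0532]
tool_rot: [-0.001, 0.91, 0.415, -0.0]
contact_force: [-0.1, -1.3, -0.2]
gripper_width: 0.358
```

```bash
python3 - <<'E'
from h import *
st();ang()
cam('scene','scene2.png')
b=cv2.resize(cv2.imread('pics/scene2.png')[140:230,265:355],(500,500),interpolation=cv2.INTER_CUBIC)
cv2.imwrite('pics/c4.png',b)
E
```

```text
t 5.9 p [ 0.4258 -0.0158  0.0532] g 0.358 F [-0.1 -1.3 -0.2]
R [[0.656, 0.755, -0.001], [0.755, -0.656, 0.001], [-0.0, -0.002, -1.0]] q [-0.63  0.43  0.63  2.3  -0.51  0.54 -0.31]
ang -2.62 rad 0.1197
```

View pics/c4.png

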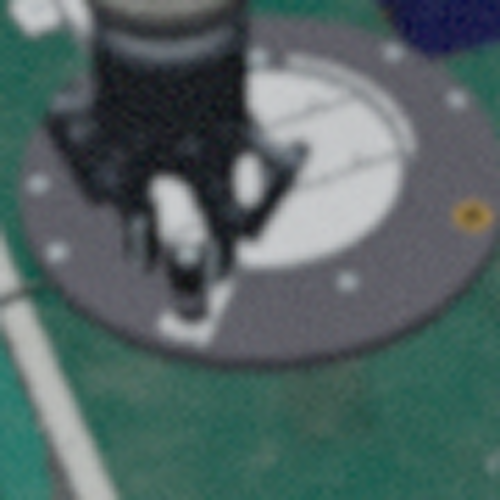

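The crop shows the knob near home, at about (188,270), or (299,189) in the full image. I'll compare that with the predicted home pixel and keep nudging.

Emit:
move_arm:
  commands: "0.36 0.01 -0.06 0 0 0 0.3; 0.36 0 -0.06 0 0 0 0.3; 0.36 0 -0.06 0 0 0 0.3; 0.36 0 -0.06 0 0 0 0.3; 0.36 0 0 0 0 0 0"

```text
t: 6.37
eef_pos: [0.4253, -0.0149, 0.0534]
tool_rot: [0.0, 0.914, 0.405, 0.001]
contact_force: [3.2, -3.8, -3.0]
gripper_width: 0.361
```

```bash
python3 - <<'E'
from h import *
st();ang()
c=cam('scene')
for z in(.068,.078):
  for a in(-4,-2,0,2,4): print(z,a,proj(c,[*k(a),z]).round(1))
s=c['img'][170:205,285:315].max(2); print('\n'.join(''.join('%4d'%x for x in r) for r in s))
E
```

```text
t 6.37 p [ 0.4253 -0.0149  0.0534] g 0.361 F [ 3.2 -3.8 -3. ]
R [[0.672, 0.74, 0.001], [0.74, -0.672, -0.0], [0.001, 0.001, -1.0]] q [-0.64  0.43  0.64  2.31 -0.51  0.54 -0.33]
ang -3.12 rad 0.1193
0.068 -4 [[295.9 184.6]]
0.068 -2 [[297.3 185. ]]
0.068 0 [[298.7 185.3]]
0.068 2 [[300.1 185.6]]
0.068 4 [[301.6 185.8]]
0.078 -4 [[295.8 182.2]]
0.078 -2 [[297.2 182.5]]
0.078 0 [[298.6 182.8]]
0.078 2 [[300.  183.1]]
0.078 4 [[301.4 183.4]]
  58  52  39  33  29  34  36  41  48  56  52  42  38  34  32  28  36  34  31  35  47  98 154 188 192 162 120  87  71  63
  62  46  37  38  41  34  46  72  99 113  99  75  50  36  34  43  29  35  38  44  53 105 164 190 191 169 132  96  74  55
  53  52  39  32  37  35  64 111 153 162 161 135 104  61  46  42  30  45  47  54  58 109 166 193 196 175 141  95  62  49
  51  39  39  33  31  45  78 135 178 192 192 179 152 105  63  39  37  47  50  48  54 103 159 191 195 182 143  95  51  44
  36  37  38  31  32  47  90 143 183 201 203 197 181 141  83  31  41  44  52  52  44  91 144 181 188 178 134  77  44  46
  51  36  42  42  40  39  83 132 174 194 205 204 192 
[... 2876 characters left out ...]
105 108 131 157 172 175 179 175 173 176 180 164 133 112 105 104 103 103 103 101 106 105 104 104
  71  66  70  71  80  88  97 101 112 124 142 157 164 168 172 174 172 156 121 109 104 107 104 104 103 104 106 103 102 105
  86  78  72  65  68  71  78  82  90  99 108 120 129 133 138 147 148 133 112 105 107 108 105 107 107 102 105 106 103 102
  99  97  85  82  75  67  71  72  67  78  90  94  93  97 104 115 117 108 103 102 105 106 105 105 108 103 104 100 106 104
 103 102  96  93  88  82  83  75  76  72  65  76  72  80  85  88  86  90  94  96  98 100  98  97 101 100 100  98  99  98
 101 100 104 100 102  98  96  91  86  78  73  69  71  66  71  70  71  74  80  78  81  86  86  82  83  86  80  87  86  87
```

The knob highlight sits at (298,185), which matches a home plunger (298.7,185.3), and the push force is rising. I'll back off, lift, and check from above.

```bash
python3 - <<'E'
from h import *
s=plan([(.427,-.018,.053,-42.3,.5,3),(.427,-.018,.14,-42.3,.6,3),(.5768,-.2826,.12,-107.2,.65,None)])
E
```

```text
CALL: 0.5 -0.04 0.11 0.01 0 0 0; 0.5 -0.04 0.11 0.02 0 0 0; 0.5 -0.04 0.11 0.01 0.1 0 0.1; 0.6 0 0 -2.9 0 0 0; 0.6 0.01 0 -2.9 0 0 0; 0.6 0 0 -2.9 0 0 0; 0.65 -0.86 2.63 0.18 0 0 5.9; 0.65 -0.59 2.7 0.18 0 0 5.9; 0.65 -0.31 2.75 0.18 0 0 5.9; 0.65 -0.02 2.76 0.18 0 0 5.9; 0.65 0.26 2.75 0.18 0 0 5.9; 0.65 0.54 2.71 0.18 0 0 5.9
CALL: 0.65 0.82 2.64 0.18 0 0 5.9; 0.65 1.09 2.54 0.18 0 0 5.9; 0.65 1.34 2.42 0.18 0 0 5.9; 0.65 1.58 2.26 0.18 0 0 5.9; 0.65 1.81 2.09 0.17 -0.1 0 5.9
```

Emit:
move_arm:
  commands: "0.5 -0.04 0.11 0.01 0 0 0; 0.5 -0.04 0.11 0.02 0 0 0; 0.5 -0.04 0.11 0.01 0.1 0 0.1; 0.6 0 0 -2.9 0 0 0; 0.6 0.01 0 -2.9 0 0 0; 0.6 0 0 -2.9 0 0 0; 0.65 -0.86 2.63 0.18 0 0 5.9; 0.65 -0.59 2.7 0.18 0 0 5.9; 0.65 -0.31 2.75 0.18 0 0 5.9; 0.65 -0.02 2.76 0.18 0 0 5.9; 0.65 0.26 2.75 0.18 0 0 5.9; 0.65 0.54 2.71 0.18 0 0 5.9"

```text
t: 7.42
eef_pos: [0.5078, -0.1623, 0.128]
tool_rot: [-0.002, 0.994, 0.105, -0.002]
contact_force: [0.6, 0.5, -0.3]
gripper_width: 0.647
```

Emit:
move_arm:
  commands: "0.65 0.82 2.64 0.18 0 0 5.9; 0.65 1.09 2.54 0.18 0 0 5.9; 0.65 1.34 2.42 0.18 0 0 5.9; 0.65 1.58 2.26 0.18 0 0 5.9; 0.65 1.81 2.09 0.17 -0.1 0 5.9; 0.65 0 0 0 0 0 0"

```text
t: 7.92
eef_pos: [0.5767, -0.2862, 0.1186]
tool_rot: [0.002, 0.988, -0.153, -0.001]
contact_force: [-1.0, 0.4, 0.2]
gripper_width: 0.654
```

```bash
python3 - <<'E'
from h import *
st();c=cam('top','top2.png');s=cam('scene','scene3.png')
a=cv2.resize(cv2.imread('pics/top2.png')[135:260,190:450],(800,385),interpolation=cv2.INTER_CUBIC)
b=cv2.resize(cv2.imread('pics/scene3.png')[150:320,270:490],(275,212),interpolation=cv2.INTER_CUBIC)
cv2.imwrite('pics/c5.png',np.vstack([a,cv2.copyMakeBorder(b,0,0,0,525,cv2.BORDER_CONSTANT)]))
for z in(.068,.078):print(proj(c,[*k(0),z]))
im=c['img'];s=im[205:235,275:300].max(2)<75; pts=np.argwhere(s)[:,::-1].astype(np.float32).copy();print(cv2.minEnclosingCircle(pts),pts.mean(0)+[275,205],len(pts))
plan([(.5768,-.2826,.03,-107.2,.65,None),(.5768,-.2826,.005,-107.2,.65,2)])
E
```

```text
t 7.92 p [ 0.5767 -0.2862  0.1186] g 0.654 F [-1.   0.4  0.2]
R [[0.953, -0.302, -0.003], [-0.302, -0.953, -0.003], [-0.002, 0.004, -1.0]] q [-0.26  0.75  0.94  1.77 -0.71  1.   -0.91]
[[286.96710403 225.70635313]]
[[286.64396103 225.51502283]]
((0.0, 0.0), 0.0) [nan nan] 0
CALL: 0.65 0.07 -0.01 2.94 0 0.1 0; 0.65 0.06 -0.01 2.94 0 0.1 0; 0.65 0.06 -0.01 2.94 0 0.1 0; 0.65 0 0 1.25 0 0 0; 0.65 0 0 1.25 0 0 0<stdin>:7: RuntimeWarning: Mean of empty slice.
  ret = um.true_divide(
```

View pics/c5.png

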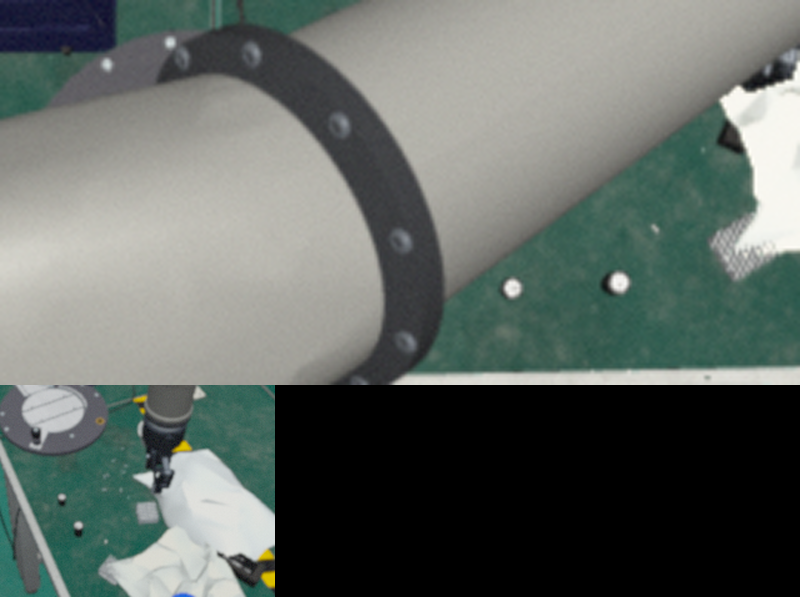

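The top view is covered by the arm. The small scene view shows the table crosswise, with the knob on its arm. I'll check the knob height in the scene image and then descend on heat sink A.

Emit:
move_arm:
  commands: "0.65 0.07 -0.01 2.94 0 0.1 0; 0.65 0.06 -0.01 2.94 0 0.1 0; 0.65 0.06 -0.01 2.94 0 0.1 0; 0.65 0 0 1.2 0 0 0; 0.65 0 0 1 0 0 0; 0.65 0 0 0 0 0 0"

```text
t: 8.52
eef_pos: [0.5769, -0.2808, 0.0076]
tool_rot: [-0.0, 0.989, -0.149, -0.0]
contact_force: [0.4, 0.4, 0.2]
gripper_width: 0.652
```

```bash
python3 - <<'E'
from h import *
st();c=cam('scene'); im=c['img'].max(2)
for z in(.046,.057,.068,.078):print(z,[proj(c,[*k(a),z]).round(1).tolist() for a in (-1,0,1)])
print('\n'.join(''.join('%4d'%x for x in r) for r in im[178:204,290:310]))
E
```

```text
t 8.52 p [ 0.5769 -0.2808  0.0076] g 0.652 F [0.4 0.4 0.2]
R [[0.956, -0.294, -0.0], [-0.294, -0.956, 0.001], [-0.001, -0.001, -1.0]] q [-0.18  0.87  0.8   1.82 -0.84  0.83 -0.82]
0.046 [[[298.3, 190.5]], [[299.0, 190.6]], [[299.7, 190.8]]]
0.057 [[[298.2, 187.8]], [[298.9, 188.0]], [[299.6, 188.1]]]
0.068 [[[298.0, 185.2]], [[298.7, 185.3]], [[299.4, 185.5]]]
0.078 [[[297.9, 182.7]], [[298.6, 182.8]], [[299.3, 183.0]]]
 151 176 194 199 204 206 205 204 200 201 199 196 187 178 178 183 182 185 187 189
 125 155 180 195 199 199 203 201 195 196 191 182 177 173 175 180 191 194 199 202
 111 129 158 176 187 194 195 191 186 182 182 180 184 187 191 195 200 204 204 202
 105 114 132 152 173 181 182 182 179 182 191 193 197 200 204 204 205 206 203 203
 105 105 112 129 151 165 167 172 178 183 193 199 200 204 203 205 206 205 206 203
 103 107 103 109 125 141 145 158 167 169 173 183 193 199 203 204 206 204 203 205
 103 104 103 103 105 105 113 137 155 155 143 146 170 191 202 204 204 204 204 203
 104 105 103 101  94  80  99 138 163 159 130 115 146 181 200 202 203 203 201 201
 101 103 104 102  87  69  85
[... 729 characters left out ...]
  85  78  79  76  77 122 165 166 138 111 106 103 104
 105 103 109 119 138 142 123  88  67  67  62  82 124 155 152 119 104 106 102 104
 103 107 113 133 164 172 153 125 101  88  94 118 142 148 133 115 105 104 103 105
 105 105 114 141 174 185 179 165 148 139 145 159 169 150 124 109 107 110 104 104
 100 107 111 132 159 176 177 176 173 172 178 183 173 144 113 106 103 103 104 105
  89  96 101 108 129 144 156 165 168 169 177 179 160 130 112 105 104 104 103 105
  77  78  89  97 102 110 123 131 130 138 148 156 141 115 106 104 105 108 106 106
  64  66  65  76  83  86  92  98  98 107 116 116 112 106 100 106 101 104 107 102
  86  78  72  73  75  69  75  73  80  83  88  93  89  92  98  97 100  99  98 101
```

The knob top is at (298.3,185.3), so the plunger is home. I'll grip heat sink A.

Emit:
move_arm:
  commands: "0.65 0 0 0.25 0 0 0; 0.3 0 0 0 0 0 0; 0.3 0 0 0 0 0 0; 0.3 0 0 0 0 0 0; 0.3 0 0 0 0 0 0; 0.3 0 0 0 0 0 0"
  force: 50

```text
t: 9.07
eef_pos: [0.5786, -0.2826, 0.0079]
tool_rot: [0.0, 0.989, -0.149, 0.002]
contact_force: [-1.3, 1.0, 6.3]
gripper_width: 0.451
```

```bash
python3 - <<'E'
from h import *
o,r=st()
X=np.array([np.cos(np.radians(6.54)),np.sin(np.radians(6.54))])
for x in(-.036,.032): print(x,(C+x*X).round(4))
g=C-.036*X
p=o['eef_pos'];plan([(*p[:2],.11,-107.2,.3,None),(*g,.11,-83.46,.3,None),(*g,.05,-83.46,.3,None)])
E
```

```text
t 9.07 p [ 0.5786 -0.2826  0.0079] g 0.451 F [-1.3  1.   6.3]
R [[0.955, -0.295, 0.004], [-0.295, -0.955, -0.002], [0.004, 0.0, -1.0]] q [-0.18  0.87  0.8   1.82 -0.84  0.83 -0.82]
-0.036 [0.4687 0.0703]
0.032 [0.5363 0.078 ]
CALL: 0.3 0.01 0 -2.55 0 -0.1 0; 0.3 0.01 0 -2.55 0 0 0; 0.3 0.01 0 -2.55 0 -0.1 0; 0.3 0 0 -2.56 0 0 0; 0.3 -1.61 -2.34 0 0 0 -1.8; 0.3 -1.53 -2.39 0 0 0 -1.8; 0.3 -1.46 -2.44 0 0 0 -1.8; 0.3 -1.38 -2.49 0 0 0 -1.8; 0.3 -1.3 -2.53 0 0 0 -1.8; 0.3 -1.22 -2.57 0 0 0 -1.8; 0.3 -1.14 -2.6 0 0 0 -1.8; 0.3 -1.06 -2.64 0 0 0 -1.9
CALL: 0.3 -0.97 -2.67 -0.01 0 0 -1.8; 0.3 -0.89 -2.7 0 0 0 -1.9; 0.3 -0.8 -2.73 -0.01 0 0 -1.8; 0.3 -0.71 -2.76 0 0 0 -1.9; 0.3 -0.63 -2.78 -0.01 0 0 -1.8; 0.3 0 0 2 0 0 0; 0.3 0 0 2 0 0 0; 0.3 0 0 2 0 0 0
```

Emit:
move_arm:
  commands: "0.3 0.01 0 -1.5 0 -0.1 0; 0.3 0.01 0 -2.55 0 0 0; 0.3 0.01 0 -2.55 0 -0.1 0; 0.3 0 0 -3.6 0 0 0; 0.3 -1.61 -2.34 0 0 0 -1.8; 0.3 -1.53 -2.39 0 0 0 -1.8; 0.3 -1.46 -2.44 0 0 0 -1.8; 0.3 -1.38 -2.49 0 0 0 -1.8; 0.3 -1.3 -2.53 0 0 0 -1.8; 0.3 -1.22 -2.57 0 0 0 -1.8; 0.3 -1.14 -2.6 0 0 0 -1.8; 0.3 -1.06 -2.64 0 0 0 -1.9"

```text
t: 10.07
eef_pos: [0.51, -0.0639, 0.1094]
tool_rot: [-0.0, 1.0, -0.023, -0.0]
contact_force: [0.9, -0.5, -0.4]
gripper_width: 0.456
```

Emit:
move_arm:
  commands: "0.3 -0.97 -2.67 -0.01 0 0 -1.8; 0.3 -0.89 -2.7 0 0 0 -1.9; 0.3 -0.8 -2.73 -0.01 0 0 -1.8; 0.3 -0.71 -2.76 0 0 0 -1.9; 0.3 -0.63 -2.78 -0.01 0 0 -1.8; 0.3 0 0 2 0 0 0; 0.3 0 0 2 0 0 0; 0.3 0 0 0 0 0 0"

```text
t: 10.73
eef_pos: [0.4662, 0.0717, 0.0675]
tool_rot: [-0.0, 0.998, 0.058, -0.002]
contact_force: [-1.0, 0.1, 0.2]
gripper_width: 0.45
```

```bash
python3 - <<'E'
from h import *
st();s=cam('scene','scene4.png')
b=cv2.resize(cv2.imread('pics/scene4.png')[110:230,250:370],(600,600),interpolation=cv2.INTER_CUBIC)
cv2.imwrite('pics/c6.png',b)
plan([(.4687,.0703,.04,-83.46,.3,2),(.4687,.0703,.03,-83.46,.3,3),])
E
```

```text
t 10.73 p [0.4662 0.0717 0.0675] g 0.45 F [-1.   0.1  0.2]
R [[0.993, 0.116, -0.005], [0.116, -0.993, -0.0], [-0.005, -0.0, -1.0]] q [-0.97  0.56  0.88  2.2  -0.7   0.69 -1.05]
CALL: 0.3 0.09 0.03 1.44 0 0.1 0; 0.3 0.08 0.03 1.43 0 0.1 0; 0.3 0 0 0.33 0 0 0; 0.3 0 0 0.34 0 0 0; 0.3 0 0 0.33 0 0 0
```

View pics/c6.png

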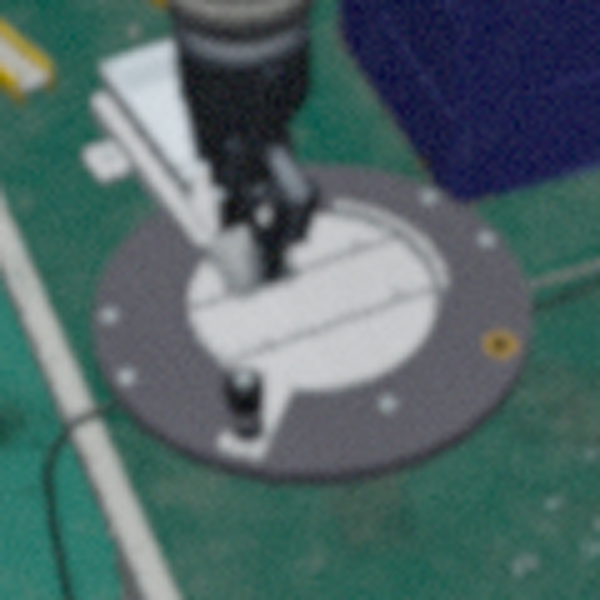

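The scene crop shows heat sink A held at about (235,262), apparently to the left of the finger. I'll check that offset against the projected TCP.

```bash
python3 - <<'E'
from h import *
o,r=st(); s=cam('scene'); p=np.array(o['eef_pos'])
f=lambda q:((proj(s,q)-[250,110])*5).round(0).tolist()
X=np.array([.994,.114,0]);Y=np.array([-.114,.994,0])
print('tcp',f(p),'grasp',f(p+[0,0,.019]))
for z in(-.006,.012): print(z,[f(p+[0,0,z]+.02*(a*X+b*Y))[0] for a,b in((-1,-1),(1,-1),(1,1),(-1,1))])
print('\n'.join(''.join('%4d'%x for x in r) for r in s['img'][150:172:1,284:320].max(2)))
E
```

```text
t 10.78 p [0.467  0.0707 0.0687] g 0.453 F [ 0.1 -0.6 -0.3]
R [[0.994, 0.114, -0.004], [0.114, -0.994, -0.0], [-0.004, -0.0, -1.0]] q [-0.97  0.56  0.88  2.2  -0.69  0.69 -1.05]
tcp [[250.0, 258.0]] grasp [[248.0, 234.0]]
-0.006 [[235.0, 297.0], [295.0, 274.0], [265.0, 234.0], [205.0, 256.0]]
0.012 [[234.0, 274.0], [295.0, 252.0], [264.0, 212.0], [204.0, 234.0]]
 189 195 190 182 187 197 204 204 192 160  98  52  35  34  38  41  51  47  75  78  71  56  52  64  70  77  76  65  51  55  82 101 122 145 151 147
 171 193 194 187 187 193 201 199 191 156  99  46  33  31  40  37  41  77 110 114  95  57  48  46  53  47  63  47  39  66  93 109 130 148 155 155
 150 180 195 194 189 191 198 198 190 158  98  48  30  26  31  41  48  92 134 139 102  62  34  38  51  53  56  46  67 105 124 138 142 151 151 152
 130 159 186 194 191 190 192 200 192 160 104  47  31  29  39  42  55  95 133 131  97  50  30  38  45  60  62  48  97 149 172 176 174 176 172 166
 111 133 165 187 192 188 187 194 193 162 108  55  47  62  78  78  61  78 103  98  70  39  27  35  49  50  48  60 124 176 195 196 198 194 191 186
 107 114 1
[... 1754 characters left out ...]
 204 202 201 200 184 159 143 141 139 135 128 129 142 147 160 171 181 187 192 197 200 201 201 200 200 201 200 200 198 200
 105 104 106 142 180 199 201 198 196 192 181 160 148 146 148 147 152 160 175 186 190 195 200 200 203 202 200 201 201 203 202 200 203 201 201 201
 107 106 112 144 179 194 195 190 181 178 179 174 172 170 168 168 178 189 198 200 203 202 204 202 200 200 200 201 200 202 202 202 201 201 202 200
 105 104 111 135 168 180 182 180 176 180 187 189 193 194 191 192 196 200 204 204 207 205 205 204 202 203 202 203 202 201 201 204 200 200 201 203
 106 106 109 130 162 173 183 186 191 195 196 200 204 201 204 203 203 203 204 207 205 206 206 206 205 203 201 200 201 203 201 204 203 199 198 198
```

The outline agrees with the projected corners to within about 2 mm. I'll descend gently.

Emit:
move_arm:
  commands: "0.3 0.09 0.02 1.45 0 0.1 0; 0.3 0.08 0.03 1.4 0 0.1 0; 0.3 0 0 0.4 0 0 0; 0.3 0 0 0.3 0 0 0; 0.3 0 0 0.3 0 0 0; 0.3 0 0 0 0 0 0"

```text
t: 11.33
eef_pos: [0.4701, 0.0703, 0.0308]
tool_rot: [-0.0, 0.998, 0.057, 0.001]
contact_force: [-0.1, 0.2, -0.5]
gripper_width: 0.449
```

```bash
python3 - <<'E'
from h import *
st()
E
```

```text
t 11.33 p [0.4701 0.0703 0.0308] g 0.449 F [-0.1  0.2 -0.5]
R [[0.994, 0.113, 0.003], [0.113, -0.994, 0.001], [0.003, -0.0, -1.0]] q [-0.89  0.61  0.79  2.21 -0.78  0.62 -0.98]
```

Emit:
move_arm:
  commands: "0.3 0 0 0.15 0 0 0; 0.3 0 0 0.1 0 0 0; 0.3 0 0 0 0 0 0"

```text
t: 11.58
eef_pos: [0.4703, 0.0704, 0.0297]
tool_rot: [-0.001, 0.998, 0.057, 0.001]
contact_force: [-7.0, -0.2, 25.1]
gripper_width: 0.451
```

Emit:
move_arm:
  commands: "0.3 0 0 -0.15 0 0 0; 0.6 0 0 0 0 0 0; 0.6 0 0 0 0 0 0; 0.6 0 0 0 0 0 0; 0.6 0 0 -2 0 0 0; 0.6 0 0 -3 0 0 0; 0.6 0 0 -3 0 0 0; 0.6 0 0 0 0 0 0"

```text
t: 12.25
eef_pos: [0.4722, 0.0704, 0.113]
tool_rot: [-0.001, 0.998, 0.057, 0.004]
contact_force: [1.6, -0.1, 0.2]
gripper_width: 0.601
```

```bash
python3 - <<'E'
from h import *
o,r=st();s=cam('scene','scene5.png'); p=o['eef_pos']
im=cv2.imread('pics/scene5.png')
a=cv2.resize(im[110:230,250:370],(500,500),interpolation=cv2.INTER_CUBIC)
b=cv2.resize(im[230:320,340:430],(300,300),interpolation=cv2.INTER_CUBIC)
cv2.imwrite('pics/c7.png',np.hstack([a,cv2.copyMakeBorder(b,0,200,0,0,cv2.BORDER_CONSTANT)]))
# measured HS2 goal, mid correction away from camera bias
plan([(.45,-.378,.15,-150,.65,None),(.45,-.378,.06,-150,.65,3)])
E
```

```text
t 12.25 p [0.4722 0.0704 0.113 ] g 0.601 F [ 1.6 -0.1  0.2]
R [[0.994, 0.113, 0.008], [0.113, -0.994, 0.002], [0.008, -0.001, -1.0]] q [-1.05  0.49  0.99  2.17 -0.6   0.77 -1.12]
CALL: 0.65 -0.45 2.77 -0.25 0 0 4.2; 0.65 -0.25 2.8 -0.25 0 0 4.2; 0.65 -0.04 2.81 -0.25 0 0 4.2; 0.65 0.17 2.8 -0.25 0 0 4.2; 0.65 0.37 2.78 -0.25 0 0 4.1; 0.65 0.57 2.75 -0.25 0 0 4.2; 0.65 0.77 2.7 -0.25 0 0 4.1; 0.65 0.96 2.64 -0.25 0 0 4.2; 0.65 1.15 2.56 -0.25 0 0 4.1; 0.65 1.33 2.48 -0.25 0 0 4.2; 0.65 1.51 2.37 -0.25 -0.1 0 4.1; 0.65 1.67 2.26 -0.24 0 0 4.2
CALL: 0.65 1.83 2.13 -0.24 -0.1 0 4.1; 0.65 1.98 1.99 -0.24 -0.1 -0.1 4.2; 0.65 2.12 1.84 -0.24 0 0 4.1; 0.65 2.25 1.69 -0.24 0 -0.1 4.2; 0.65 0 0 3 0 0 0; 0.65 0 0 3 0 0 0; 0.65 0.01 0 3 0 0 0
```

View pics/c7.png

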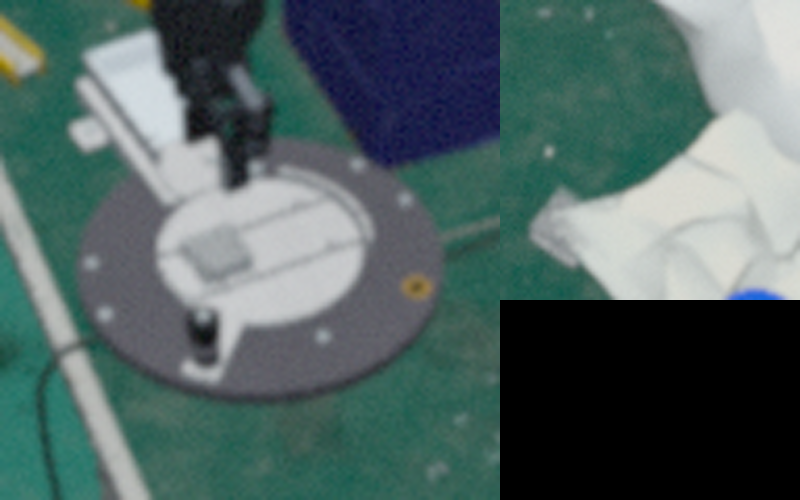

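Heat sink A lies in the channel at about (217,252) in the crop. Heat sink B is unchanged, with its left corner at about (349,298) in the scene image. I'll cross-check B with the scene rays and move over.

```bash
python3 - <<'E'
from h import *
s=cam('scene'); X=np.array([.866,.5]);Y=np.array([-.5,.866])
for u,v in[(348.8,298.3),(359,286.5),(363,310.5)]: print(u,v,ray(s,u,v,.018).round(4),ray(s,u,v,0).round(4))
for z in(0,.018):print(z,[(proj(s,[*(np.array([.4494,-.3767])+.02*(a*X+b*Y)),z]).round(1).tolist()[0]) for a,b in((-1,-1),(1,-1),(1,1),(-1,1))])
E
```

```text
348.8 298.3 [ 0.4258 -0.3723  0.018 ] [ 0.4307 -0.3637  0.    ]
359 286.5 [ 0.4624 -0.3526  0.018 ] [ 0.4681 -0.3436 -0.    ]
363 310.5 [ 0.4433 -0.414   0.018 ] [ 0.4486 -0.4062  0.    ]
0 [[360.2, 310.7], [369.4, 298.8], [355.9, 289.9], [346.6, 301.5]]
0.018 [[360.7, 307.1], [370.0, 295.1], [356.3, 286.2], [346.9, 297.8]]
```

Emit:
move_arm:
  commands: "0.65 -0.45 2.77 -0.25 0 0 4.2; 0.65 -0.25 2.8 -0.25 0 0 4.2; 0.65 -0.04 2.81 -0.25 0 0 4.2; 0.65 0.17 2.8 -0.25 0 0 4.2; 0.65 0.37 2.78 -0.25 0 0 4.1; 0.65 0.57 2.75 -0.25 0 0 4.2; 0.65 0.77 2.7 -0.25 0 0 4.1; 0.65 0.96 2.64 -0.25 0 0 4.2; 0.65 1.15 2.56 -0.25 0 0 4.1; 0.65 1.33 2.48 -0.25 0 0 4.2; 0.65 1.51 2.37 -0.25 -0.1 0 4.1; 0.65 1.67 2.26 -0.24 0 0 4.2"

```text
t: 13.35
eef_pos: [0.4528, -0.267, 0.1377]
tool_rot: [0.0, 0.928, -0.372, -0.001]
contact_force: [0.3, -0.1, 0.0]
gripper_width: 0.648
```

Emit:
move_arm:
  commands: "0.65 1.83 2.13 -0.24 -0.1 0 4.1; 0.65 1.98 1.99 -0.24 -0.1 -0.1 4.2; 0.65 2.12 1.84 -0.24 0 0 4.1; 0.65 2.25 1.69 -0.24 0 -0.1 4.2; 0.65 0 0 2 0 0 0; 0.65 0 0 0 0 0 0"

```text
t: 13.85
eef_pos: [0.446, -0.3786, 0.1252]
tool_rot: [0.001, 0.865, -0.502, -0.004]
contact_force: [-0.6, 0.9, -0.7]
gripper_width: 0.652
```

```bash
python3 - <<'E'
from h import *
st(); plan([(.453,-.379,.04,-150.5,.65,4),(.453,-.379,.009,-150.5,.65,3)])
E
```

```text
t 13.85 p [ 0.446  -0.3786  0.1252] g 0.652 F [-0.6  0.9 -0.7]
R [[0.496, -0.868, -0.008], [-0.868, -0.496, 0.002], [-0.006, 0.006, -1.0]] q [-0.16  0.75  1.12  1.91 -0.8   1.02 -1.3 ]
CALL: 0.65 0.11 -0.16 2.13 0.1 0.1 0.1; 0.65 0.1 -0.16 2.13 0.1 0.1 0.1; 0.65 0.1 -0.15 2.13 0.1 0.1 0; 0.65 0.1 -0.15 2.13 0.1 0 0.1; 0.65 0 0 1.03 0 0 0; 0.65 0 0 1.03 0 0 0; 0.65 0 0 1.04 0 0 0
```

Emit:
move_arm:
  commands: "0.65 0.11 -0.16 2.13 0.1 0.1 0.1; 0.65 0.1 -0.16 2.13 0.1 0.1 0.1; 0.65 0.1 -0.15 2.13 0.1 0.1 0; 0.65 0.1 -0.15 2.1 0.1 0 0.1; 0.65 0 0 1 0 0 0; 0.65 0 0 0 0 0 0"

```text
t: 14.35
eef_pos: [0.4545, -0.3768, 0.0313]
tool_rot: [-0.001, 0.865, -0.502, -0.0]
contact_force: [-0.3, -0.1, 0.8]
gripper_width: 0.649
```

```bash
python3 - <<'E'
from h import *
st(); plan([(.453,-.379,.009,-150.5,.65,3)])
E
```

```text
t 14.35 p [ 0.4545 -0.3768  0.0313] g 0.649 F [-0.3 -0.1  0.8]
R [[0.495, -0.869, 0.001], [-0.869, -0.495, 0.002], [-0.001, -0.002, -1.0]] q [-0.07  0.86  0.97  1.95 -0.95  0.88 -1.21]
CALL: 0.65 0.04 0.08 0.74 0 0 0.1; 0.65 0.04 0.08 0.75 -0.1 0 0; 0.65 0.04 0.08 0.74 0 0.1 0.1
```

Emit:
move_arm:
  commands: "0.65 0.04 0.08 0.74 0 0 0.1; 0.65 0.04 0.08 0.75 -0.1 0 0; 0.65 0.04 0.08 0.7 0 0.1 0.1; 0.65 0 0 0 0 0 0; 0.3 0 0 0 0 0 0; 0.3 0 0 0 0 0 0; 0.3 0 0 0 0 0 0; 0.3 0 0 0 0 0 0; 0.3 0 0 0 0 0 0"

```text
t: 15.1
eef_pos: [0.4545, -0.3817, 0.0127]
tool_rot: [0.001, 0.863, -0.504, 0.003]
contact_force: [-0.2, 0.1, 5.3]
gripper_width: 0.448
```

```bash
python3 - <<'E'
from h import *
st(); p=bot.get_obs()['eef_pos']
plan([(*p[:2],.1,-150,.3,4),(.5363,.078,.1,-83.46,.3,None),(.5363,.078,.065,-83.46,.3,2)])
E
```

```text
t 15.1 p [ 0.4545 -0.3817  0.0127] g 0.448 F [-0.2  0.1  5.3]
R [[0.491, -0.871, 0.005], [-0.871, -0.491, -0.005], [0.006, -0.002, -1.0]] q [-0.05  0.88  0.94  1.95 -0.98  0.85 -1.19]
CALL: 0.3 0.01 0 -2.18 0 -0.1 -0.1; 0.3 0.01 -0.01 -2.18 0 -0.1 -0.2; 0.3 0.01 0 -2.19 -0.1 -0.1 -0.1; 0.3 0 0 -2.18 0 -0.1 -0.2; 0.3 -2.23 -1.88 0 0 0 -4.2; 0.3 -2.09 -2.04 0 0 0 -4.2; 0.3 -1.93 -2.19 0 0 0 -4.2; 0.3 -1.77 -2.32 0 0 0 -4.1; 0.3 -1.6 -2.44 0 0 0 -4.2; 0.3 -1.41 -2.55 0 0 0 -4.1; 0.3 -1.23 -2.65 0 0 0 -4.2; 0.3 -1.03 -2.73 0 0 0 -4.1
CALL: 0.3 -0.83 -2.8 0 0 0 -4.2; 0.3 -0.63 -2.85 0 0 0 -4.1; 0.3 -0.42 -2.89 0 0 0 -4.2; 0.3 -0.21 -2.91 0.01 0 0 -4.1; 0.3 0 -2.92 0 0 0 -4.2; 0.3 0.22 -2.91 0.01 0 0 -4.1; 0.3 0.42 -2.88 0 0 0 -4.2; 0.3 0.64 -2.85 0.01 0 0 -4.1; 0.3 0 0 1.75 0 0 0; 0.3 0 0 1.75 0 0 0
```

Emit:
move_arm:
  commands: "0.3 0.01 0 -1 0 -0.1 -0.1; 0.3 0.01 -0.01 -2.2 0 -0.1 -0.2; 0.3 0.01 0 -2.8 -0.1 -0.1 -0.1; 0.3 0 0 -2.8 0 -0.1 -0.2; 0.3 -2.23 -1.88 0 0 0 -4.2; 0.3 -2.09 -2.04 0 0 0 -4.2; 0.3 -1.93 -2.19 0 0 0 -4.2; 0.3 -1.77 -2.32 0 0 0 -4.1; 0.3 -1.6 -2.44 0 0 0 -4.2; 0.3 -1.41 -2.55 0 0 0 -4.1; 0.3 -1.23 -2.65 0 0 0 -4.2; 0.3 -1.03 -2.73 0 0 0 -4.1"
  force: 60

```text
t: 16.1
eef_pos: [0.4952, -0.15, 0.1008]
tool_rot: [-0.001, 0.973, -0.229, -0.0]
contact_force: [0.1, -0.9, -2.1]
gripper_width: 0.437
```

Emit:
move_arm:
  commands: "0.3 -0.83 -2.8 0 0 0 -4.2; 0.3 -0.63 -2.85 0 0 0 -4.1; 0.3 -0.42 -2.89 0 0 0 -4.2; 0.3 -0.21 -2.91 0.01 0 0 -4.1; 0.3 0 -2.92 0 0 0 -4.2; 0.3 0.22 -2.91 0.01 0 0 -4.1; 0.3 0.42 -2.88 0 0 0 -4.2; 0.3 0.64 -2.85 0.01 0 0 -4.1; 0.3 0 0 1 0 0 0; 0.3 0 0 1 0 0 0; 0.3 0 0 0 0 0 0"

```text
t: 17.02
eef_pos: [0.5346, 0.0778, 0.0789]
tool_rot: [-0.0, 0.998, 0.057, -0.002]
contact_force: [-0.5, -0.8, -0.9]
gripper_width: 0.438
```

```bash
python3 - <<'E'
from h import *
o,r=st(); s=cam('scene','scene6.png'); p=np.array(o['eef_pos'])
im=cv2.imread('pics/scene6.png')
cv2.imwrite('pics/c8.png',cv2.resize(im[110:230,250:370],(600,600),interpolation=cv2.INTER_CUBIC))
f=lambda q:((proj(s,q)-[250,110])*5).round(0).tolist()
X=np.array([.994,.114,0]);Y=np.array([-.114,.994,0])
for z in(-.0127,.0053): print(z,[f(p+[0,0,z]+.02*(a*X+b*Y))[0] for a,b in((-1,-1),(1,-1),(1,1),(-1,1))])
plan([(.5363,.078,.05,-83.46,.3,3),(.5363,.078,.037,-83.46,.3,3)])
E
```

```text
t 17.02 p [0.5346 0.0778 0.0789] g 0.438 F [-0.5 -0.8 -0.9]
R [[0.994, 0.113, -0.004], [0.113, -0.994, 0.0], [-0.003, -0.001, -1.0]] q [-0.9   0.63  0.86  2.04 -0.68  0.79 -1.08]
-0.0127 [[337.0, 255.0], [395.0, 233.0], [363.0, 195.0], [306.0, 216.0]]
0.0053 [[337.0, 233.0], [396.0, 211.0], [363.0, 173.0], [305.0, 193.0]]
CALL: 0.3 0.05 -0.03 0.99 0 0.1 0; 0.3 0.05 -0.03 0.99 0 0 -0.1; 0.3 0.05 -0.03 0.98 0 0.1 0; 0.3 0 0 0.43 0 0 0; 0.3 0 0 0.44 0 0 0; 0.3 0 0 0.43 0 0 0
```

View pics/c8.png

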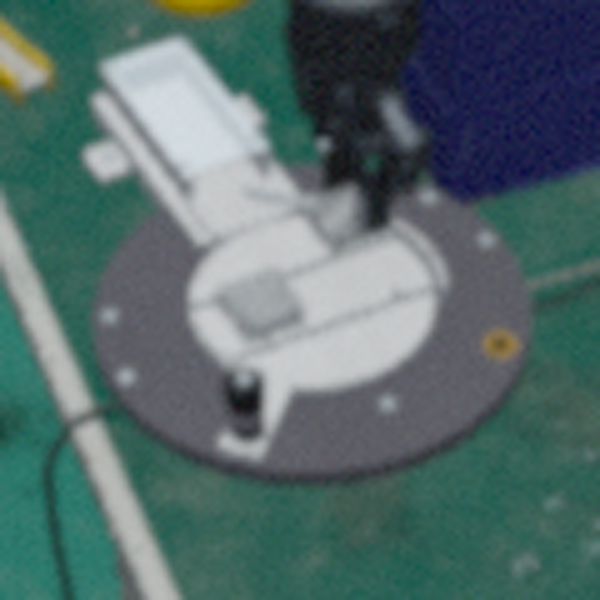

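Heat sink B is held at about (340,215), with its front corner at (345,248) against a prediction of (337,255). I'll lower it.

Emit:
move_arm:
  commands: "0.3 0.05 -0.03 0.99 0 0.1 0; 0.3 0.05 -0.03 0.99 0 0 -0.1; 0.3 0.05 -0.03 0.98 0 0.1 0; 0.3 0 0 0.4 0 0 0; 0.3 0 0 0.3 0 0 0; 0.3 0 0 0.3 0 0 0; 0.3 0 0 0 0 0 0"

```text
t: 17.65
eef_pos: [0.5374, 0.0792, 0.0403]
tool_rot: [-0.001, 0.998, 0.058, 0.001]
contact_force: [-0.7, -0.4, -0.7]
gripper_width: 0.436
```

Emit:
move_arm:
  commands: "0.3 0 0.1 0.2 0 0 0; 0.3 0 0 0.15 0 0 0; 0.3 0 0 0.1 0 0 0; 0.3 0 0 0 0 0 0"

```text
t: 17.98
eef_pos: [0.5377, 0.0785, 0.0362]
tool_rot: [-0.001, 0.998, 0.058, 0.001]
contact_force: [-0.4, 0.3, -0.9]
gripper_width: 0.439
```

Emit:
move_arm:
  commands: "0.3 0 0 0.12 0 0 0; 0.3 0 0 0.1 0 0 0; 0.3 0 0 0 0 0 0"

```text
t: 18.23
eef_pos: [0.5379, 0.0785, 0.0347]
tool_rot: [-0.001, 0.998, 0.058, 0.001]
contact_force: [-2.1, 0.3, 7.6]
gripper_width: 0.438
```

Heat sink B touched down at the expected height. I'll release it, retreat, and go above the knob.

```bash
python3 - <<'E'
from h import *
o,r=st(); p=np.array(o['eef_pos'])
s=plan([(*p[:2],p[2]+.001,-83.46,.6,4),(*p[:2],.12,-83.46,.6,3),(*k(0),.12,-38.46,.6,None)])
E
```

```text
t 18.23 p [0.5379 0.0785 0.0347] g 0.438 F [-2.1  0.3  7.6]
R [[0.993, 0.115, 0.003], [0.115, -0.993, 0.003], [0.003, -0.002, -1.0]] q [-0.84  0.69  0.78  2.05 -0.76  0.71 -1.02]
CALL: 0.6 0 0 -0.02 0 0 0; 0.6 0 0 -0.03 0 -0.1 0; 0.6 0 0 -0.02 -0.1 0 0; 0.6 0 0 -0.03 0 -0.1 0.1; 0.6 0 0 -2.81 0 0 0; 0.6 0 0 -2.81 0 0 0; 0.6 0 0 -2.81 0 0 0; 0.6 -1.69 1.22 0 0 0 -6.4; 0.6 -1.82 1.02 0 0 0 -6.4; 0.6 -1.92 0.81 0 0 0 -6.4; 0.6 -2 0.59 0 0 0 -6.5; 0.6 -2.05 0.36 0 0 0 -6.4
CALL: 0.6 -2.08 0.13 0 0 0 -6.5; 0.6 -2.08 -0.1 0 0 0 -6.4
```

Emit:
move_arm:
  commands: "0.6 0 0 -0.02 0 0 0; 0.6 0 0 -0.03 0 -0.1 0; 0.6 0 0 -0.02 -0.1 0 0; 0.6 0 0 -0.03 0 -0.1 0.1; 0.6 0 0 -2.81 0 0 0; 0.6 0 0 -2.81 0 0 0; 0.6 0 0 -2.81 0 0 0; 0.6 -1.69 1.22 0 0 0 -6.4; 0.6 -1.82 1.02 0 0 0 -6.4; 0.6 -1.92 0.81 0 0 0 -6.4; 0.6 -2 0.59 0 0 0 -6.5; 0.6 -2.05 0.36 0 0 0 -6.4"

```text
t: 19.23
eef_pos: [0.4598, 0.0079, 0.1194]
tool_rot: [0.0, 0.943, 0.333, -0.0]
contact_force: [0.3, -0.7, 0.4]
gripper_width: 0.601
```

Emit:
move_arm:
  commands: "0.6 -2.08 0.13 0 0 0 -6.5; 0.6 -2.08 -0.1 0 0 0 -6.4; 0.6 0 0 0 0 0 0; 0.6 0 0 0 0 0 0"

```text
t: 19.57
eef_pos: [0.4291, -0.0201, 0.1196]
tool_rot: [-0.0, 0.901, 0.433, -0.0]
contact_force: [0.1, 0.8, -0.0]
gripper_width: 0.598
```

```bash
python3 - <<'E'
from h import *
o,r=st(); s=cam('scene','scene7.png')
im=cv2.imread('pics/scene7.png')
cv2.imwrite('pics/c9.png',cv2.resize(im[110:230,250:370],(600,600),interpolation=cv2.INTER_CUBIC))
f=lambda q:((proj(s,q)-[250,110])*5).round(0).tolist()
X=np.array([.994,.114]);Y=np.array([-.114,.994])
for x in(-.036,.034): print(x,[f([*(C+x*X+.02*(a*X+b*Y)),.04])[0] for a,b in((-1,-1),(1,-1),(1,1),(-1,1))])
plan([(*k(0),.07,-38.46,.6,3),(*k(0),.048,-38.46,.6,3)])
E
```

```text
t 19.57 p [ 0.4291 -0.0201  0.1196] g 0.598 F [ 0.1  0.8 -0. ]
R [[0.624, 0.781, -0.001], [0.781, -0.624, 0.001], [0.0, -0.001, -1.0]] q [-0.78  0.31  0.81  2.26 -0.35  0.69 -0.39]
-0.036 [[240.0, 324.0], [299.0, 301.0], [269.0, 262.0], [210.0, 283.0]]
0.034 [[343.0, 285.0], [400.0, 263.0], [368.0, 225.0], [312.0, 246.0]]
CALL: 0.6 -0.01 0 1.65 0 0 0; 0.6 -0.01 -0.01 1.66 0 0 -0.1; 0.6 0 0 1.65 0 0 0; 0.6 0 0 0.73 0 0 0; 0.6 0 0 0.74 0 0 0; 0.6 0 0 0.73 0 0 0
```

View pics/c9.png

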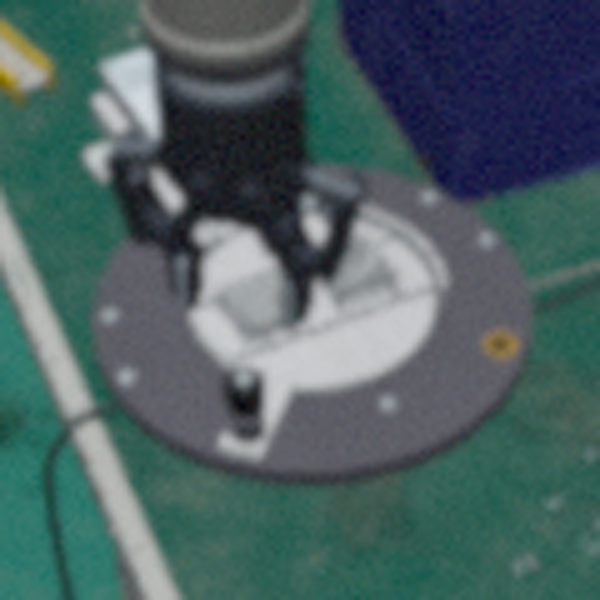

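Both heat sinks lie in the channel, at about (260,300) and (365,275). The knob is at home. I'll grip the knob.

Emit:
move_arm:
  commands: "0.6 0.01 0 1.65 0 0 0; 0.6 0 0 1.65 0 0 0; 0.6 0.01 0 1.65 0 0 0; 0.6 0 0 0.73 0 0 0; 0.6 0 0 0.73 0 0 0; 0.6 0 0 0.5 0 0 0; 0.6 0 0 0 0 0 0; 0.2 0 0 0 0 0 0; 0.2 0 0 0 0 0 0; 0.2 0 0 0 0 0 0; 0.2 0 0 0 0 0 0; 0.2 0 0 0 0 0 0"
  force: 40

```text
t: 20.62
eef_pos: [0.4304, -0.0194, 0.0509]
tool_rot: [0.0, 0.901, 0.435, 0.0]
contact_force: [-1.0, -0.2, 6.5]
gripper_width: 0.258
```

```bash
python3 - <<'E'
from h import *
o,r=st();ang();s=cam('scene','scene8.png')
p=o['eef_pos']
plan([(*p[:2],p[2]+.014,-38.46,.2,5)])
E
```

```text
t 20.62 p [ 0.4304 -0.0194  0.0509] g 0.258 F [-1.  -0.2  6.5]
R [[0.622, 0.783, 0.001], [0.783, -0.622, -0.0], [0.0, 0.001, -1.0]] q [-0.63  0.45  0.65  2.3  -0.54  0.54 -0.23]
ang 0.15 rad 0.1195
CALL: 0.2 0 0 -0.28 0 0 0; 0.2 0 0 -0.28 0 0 0; 0.2 0 0 -0.28 0 0 0; 0.2 0 0 -0.28 0 0 0; 0.2 0 0 -0.28 0 0 0
```

Emit:
move_arm:
  commands: "0.2 0 0 -0.28 0 0 0; 0.2 0 0 -0.28 0 0 0; 0.2 0 0 -0.28 0 0 0; 0.2 0 0 -0.28 0 0 0; 0.2 0 0 -0.28 0 0 0; 0.2 0 0 0 0 0 0; 0.2 0 0 0 0 0 0"

```text
t: 21.25
eef_pos: [0.4298, -0.0193, 0.0644]
tool_rot: [0.0, 0.901, 0.435, -0.0]
contact_force: [1.6, 1.1, -5.8]
gripper_width: 0.265
```

```bash
python3 - <<'E'
from h import *
o,r=st();ang();s=cam('scene','scene8.png'); im=s['img'].max(2)
print('\n'.join(''.join('%4d'%x for x in r) for r in im[176:204,290:312]))
p=o['eef_pos']
plan([(*k(a),p[2],a-38.46,.2,1) for a in np.arange(1,22,2)])
E
```

```text
t 21.25 p [ 0.4298 -0.0193  0.0644] g 0.265 F [ 1.6  1.1 -5.8]
R [[0.622, 0.783, -0.0], [0.783, -0.622, -0.0], [-0.001, -0.0, -1.0]] q [-0.66  0.43  0.69  2.29 -0.5   0.57 -0.26]
ang -0.1 rad 0.1198
  53  44  53  53  49  73 116 150 160 154 139 115  72  47  38  43  54  51  54  54  46  42
  59  67  86  85  68  78 129 167 174 164 155 128  91  50  35  34  45  42  38  47  39  42
  68  88 117 108  75  79 136 172 185 179 172 152 113  64  37  36  39  40  49  50  45  50
  75  90 117 109  69  70 124 165 180 179 174 161 125  80  45  45  38  59  85  86  79  90
  78  83 100  92  63  52  95 141 154 158 160 146 121  91  60  44  50  86 127 142 140 145
  82  82  93  86  53  48  74 119 147 154 140 119 112  98  69  44  49  97 145 174 179 185
  79  82  92  86  63  47  68 117 155 163 137 103 100 101  84  52  46 103 158 187 195 199
  83  77  92  86  61  39  57 103 139 144 116  87  92 103  84  53  54 106 163 193 202 203
  85  81  94  85  67  40  49  71  93  99  81  72  88 101  82  58  64 119 165 191 201 204
  96  94 101  94  65  41  38  48  55  60  49  57  85 100  86  62  80 133 175 192 201 203
  98 101 10
[... 1158 characters left out ...]
 118 148 169 178 179 175 171 170 177 180 167 131 109 101 105 105 103 104 105
  85  98  95 110 126 145 158 163 166 168 173 177 177 153 123 106 105 105 105 104 103 100
  71  79  87  91 102 118 123 130 131 137 149 159 154 134 112 106 108 109 102 102 102 108
  67  65  73  76  77  87  93  92 100 107 118 118 121 116 104 102 103 100 109  98 104 103
  87  82  74  75  71  70  71  73  76  83  89  91  92  95  96  98 101 102 103  99 106 103
CALL: 0.2 -0.02 0.23 -0.01 0 0 -1; 0.2 0.01 0.42 0 0 0 -2; 0.2 0.01 0.42 0 0 0 -2; 0.2 0 0.41 0 0 0 -2; 0.2 0.01 0.42 0 0 0 -2; 0.2 0.01 0.42 0 0 0 -2; 0.2 0.01 0.42 0 0 0 -2; 0.2 0 0.42 0 0 0 -2; 0.2 0.01 0.42 0 0 0 -2; 0.2 0.01 0.42 0 0 0 -2; 0.2 0.01 0.42 0 0 0 -2
```

The knob highlight rose from row 185.3 to row 182, so the lift is about 13 mm with about 5.8 N of spring force. I'll swing.

Emit:
move_arm:
  commands: "0.2 -0.02 0.23 -0.01 0 0 -1; 0.2 0.01 0.42 0 0 0 -2; 0.2 0.01 0.42 0 0 0 -2; 0.2 0 0.41 0 0 0 -2; 0.2 0.01 0.42 0 0 0 -2; 0.2 0.01 0.42 0 0 0 -2; 0.2 0.01 0.42 0 0 0 -2; 0.2 0 0.42 0 0 0 -2; 0.2 0.01 0.42 0 0 0 -2; 0.2 0.01 0.42 0 0 0 -2; 0.2 0.01 0.42 0 0 0 -2"

```text
t: 22.22
eef_pos: [0.4681, -0.0399, 0.064]
tool_rot: [-0.001, 0.805, 0.593, -0.001]
contact_force: [-0.4, 3.6, -5.9]
gripper_width: 0.259
```

```bash
python3 - <<'E'
from h import *
o,r=st();a0=ang();
plan([(*k(a),.064,a-38.46,.2,1) for a in np.arange(23,90,3)])
E
```

```text
t 22.22 p [ 0.4681 -0.0399  0.064 ] g 0.259 F [-0.4  3.6 -5.9]
R [[0.297, 0.955, -0.002], [0.955, -0.297, 0.0], [-0.001, -0.002, -1.0]] q [-0.51  0.45  0.57  2.2  -0.43  0.6   0.07]
ang 20.8 rad 0.12
CALL: 0.2 0.01 0.46 0 -0.1 0 -1.8; 0.2 0.01 0.63 0 0 0 -3; 0.2 0.02 0.63 0 0 0 -3; 0.2 0.02 0.62 0 0 0 -3; 0.2 0.01 0.63 0 0 0 -3; 0.2 0.02 0.63 0 0 0 -3; 0.2 0.02 0.63 0 0 0 -3; 0.2 0.01 0.63 0 0 0 -3; 0.2 0.02 0.62 0 0 0 -3; 0.2 0.02 0.63 0 0 0 -3; 0.2 0.02 0.63 0 0 0 -3; 0.2 0.01 0.63 -0.01 0 0 -3
CALL: 0.2 0.02 0.63 0 0 0 -3; 0.2 0.02 0.62 0 0 0 -3; 0.2 0.01 0.63 0 0 0 -3; 0.2 0.02 0.63 0 0 0 -3; 0.2 0.02 0.63 0 0 0 -3; 0.2 0.01 0.63 0 0 0 -3; 0.2 0.02 0.62 0 0 0 -3; 0.2 0.02 0.63 0 0 0 -3; 0.2 0.01 0.63 0 0 0 -3; 0.2 0.02 0.63 0 0 0 -3; 0.2 0.02 0.63 0 0 0 -3
```

Emit:
move_arm:
  commands: "0.2 0.01 0.46 0 -0.1 0 -1.8; 0.2 0.01 0.63 0 0 0 -3; 0.2 0.02 0.63 0 0 0 -3; 0.2 0.02 0.62 0 0 0 -3; 0.2 0.01 0.63 0 0 0 -3; 0.2 0.02 0.63 0 0 0 -3; 0.2 0.02 0.63 0 0 0 -3; 0.2 0.01 0.63 0 0 0 -3; 0.2 0.02 0.62 0 0 0 -3; 0.2 0.02 0.63 0 0 0 -3; 0.2 0.02 0.63 0 0 0 -3; 0.2 0.01 0.63 -0.01 0 0 -3"

```text
t: 23.22
eef_pos: [0.5397, -0.0402, 0.0636]
tool_rot: [-0.001, 0.591, 0.807, -0.001]
contact_force: [-1.1, 2.1, -5.3]
gripper_width: 0.262
```

```bash
python3 - <<'E'
from h import *
o,r=st();a0=ang();
plan([(*k(a),.064,a-38.46,.2,1) for a in list(np.arange(58,80,3))+[81,82,82]])
E
```

```text
t 23.22 p [ 0.5397 -0.0402  0.0636] g 0.262 F [-1.1  2.1 -5.3]
R [[-0.301, 0.954, -0.003], [0.954, 0.301, -0.001], [0.0, -0.003, -1.0]] q [-0.35  0.51  0.39  2.03 -0.31  0.66  0.55]
ang 55.55 rad 0.1199
CALL: 0.2 0 0.51 -0.04 -0.1 0 -2; 0.2 0.02 0.63 0 0 0 -3; 0.2 0.01 0.63 0 0 0 -3; 0.2 0.02 0.63 0 0 0 -3; 0.2 0.02 0.62 0 0 0 -3; 0.2 0.01 0.63 0 0 0 -3; 0.2 0.02 0.63 0 0 0 -3; 0.2 0.01 0.63 0 0 0 -3; 0.2 0.01 0.42 -0.01 0 0 -2; 0.2 0 0.21 0 0 0 -1; 0.2 0 0 0 0 0 0
```

Then lower to riding height and loosen to about 30 mm, so the pin rides on the plate.

Emit:
move_arm:
  commands: "0.2 0 0.51 -0.04 -0.1 0 -2; 0.2 0.02 0.63 0 0 0 -3; 0.2 0.01 0.63 0 0 0 -3; 0.2 0.02 0.63 0 0 0 -3; 0.2 0.02 0.62 0 0 0 -3; 0.2 0.01 0.63 0 0 0 -3; 0.2 0.02 0.63 0 0 0 -3; 0.2 0.01 0.63 0 0 0 -3; 0.2 0.01 0.42 -0.01 0 0 -2; 0.2 0 0.21 0 0 0 -1; 0.2 0 0 0 0 0 0"

```text
t: 24.13
eef_pos: [0.5875, -0.0122, 0.0643]
tool_rot: [-0.0, 0.396, 0.918, 0.0]
contact_force: [-2.5, 3.4, -6.3]
gripper_width: 0.263
```

Emit:
move_arm:
  commands: "0.2 0 0 0.2 0 0 0; 0.2 0 0 0.2 0 0 0; 0.36 0 0 0.3 0 0 0; 0.36 0 0 0.3 0 0 0; 0.36 0 0 0 0 0 0"

```text
t: 24.55
eef_pos: [0.5897, -0.0141, 0.0555]
tool_rot: [0.003, 0.397, 0.918, 0.0]
contact_force: [-0.1, -0.5, 0.2]
gripper_width: 0.358
```

```bash
python3 - <<'E'
from h import *
o,r=st();a0=ang();
plan([(*k(a),.054,a-38.46,.36,1) for a in list(np.arange(a0+.5,93.5,.8))])
E
```

```text
t 24.55 p [ 0.5897 -0.0141  0.0555] g 0.358 F [-0.1 -0.5  0.2]
R [[-0.685, 0.728, 0.005], [0.728, 0.685, -0.001], [-0.004, 0.003, -1.0]] q [-0.28  0.57  0.27  1.91 -0.22  0.68  0.87]
ang 82.38 rad 0.1228
CALL: 0.36 0.29 0.1 0.15 0.2 0.2 -1.2; 0.36 0 0.17 0 -0.1 0 -0.8; 0.36 0 0.17 0 0 0 -0.8; 0.36 0 0.16 0 0 0 -0.8; 0.36 0 0.17 0 0 0.1 -0.8; 0.36 0 0.17 0 0 0 -0.8; 0.36 0 0.17 0 0 0 -0.8; 0.36 0 0.16 0 0 0 -0.8; 0.36 0.01 0.17 0 0.1 0 -0.8; 0.36 0 0.17 0 0 0 -0.8; 0.36 0 0.17 0 0 0 -0.8; 0.36 0 0.16 0 0 0 -0.8
CALL: 0.36 0 0.17 0 0 0 -0.8; 0.36 0 0.17 0 0 -0.1 -0.8
```

Emit:
move_arm:
  commands: "0.36 0.29 0.1 0.15 0.2 0.2 -1.2; 0.36 0 0.17 0 -0.1 0 -0.8; 0.36 0 0.17 0 0 0 -0.8; 0.36 0 0.16 0 0 0 -0.8; 0.36 0 0.17 0 0 0.1 -0.8; 0.36 0 0.17 0 0 0 -0.8; 0.36 0 0.17 0 0 0 -0.8; 0.36 0 0.16 0 0 0 -0.8; 0.36 0.01 0.17 0 0.1 0 -0.8; 0.36 0 0.17 0 0 0 -0.8"

```text
t: 25.38
eef_pos: [0.598, 0.0011, 0.0539]
tool_rot: [-0.001, 0.327, 0.945, -0.0]
contact_force: [0.1, -0.7, -0.1]
gripper_width: 0.36
```

```bash
python3 - <<'E'
from h import *
o,r=st();a0=ang();s=cam('scene')
plan([(*k(a),.054,a-38.46,.36,1) for a in list(np.arange(90.4,94,.4))])
for z in(.057,.068,.078):print(z,proj(s,[*k(90),z]).round(1))
E
```

```text
t 25.38 p [0.598  0.0011 0.0539] g 0.36 F [ 0.1 -0.7 -0.1]
R [[-0.786, 0.619, -0.003], [0.619, 0.786, 0.001], [0.002, -0.001, -1.0]] q [-0.27  0.58  0.22  1.89 -0.19  0.7   0.97]
ang 90.35 rad 0.1188
CALL: 0.36 -0.13 -0.08 -0.01 0 -0.1 -0.1; 0.36 0 0.09 0 0 0 -0.4; 0.36 0 0.08 0 0 0 -0.4; 0.36 0 0.09 0 0 0 -0.4; 0.36 0 0.08 0 0 0 -0.4; 0.36 0 0.08 0 0 0 -0.4; 0.36 0 0.09 0 0 0 -0.4; 0.36 0 0.08 0 0 0 -0.4; 0.36 0 0.09 0 0 0 -0.4
0.057 [[349.8 168.1]]
0.068 [[350.  165.4]]
0.078 [[350.1 162.9]]
```

Emit:
move_arm:
  commands: "0.36 -0.1 0 0 0 -0.1 -0.4; 0.36 0 0.09 0 0 0 -0.4; 0.36 0 0.08 0 0 0 -0.4; 0.36 0 0.09 0 0 0 -0.4; 0.36 0 0 0 0 0 0"

```text
t: 25.85
eef_pos: [0.6001, 0.0026, 0.0537]
tool_rot: [-0.001, 0.314, 0.949, -0.0]
contact_force: [0.4, -0.1, -0.1]
gripper_width: 0.361
```

```bash
python3 - <<'E'
from h import *
o,r=st();a0=ang();s=cam('scene'); im=s['img'].max(2)
print('\n'.join(''.join('%4d'%x for x in r) for r in im[155:180,340:362]))
E
```

```text
t 25.85 p [0.6001 0.0026 0.0537] g 0.361 F [ 0.4 -0.1 -0.1]
R [[-0.803, 0.597, -0.002], [0.597, 0.803, -0.0], [0.001, -0.001, -1.0]] q [-0.27  0.58  0.22  1.88 -0.19  0.7   0.99]
ang 91.55 rad 0.1195
 103 101 102  93  87  90 129 160 175 167 132  85  67  59  52  51  63  86  97  96 100  96
 104 103  99  94  90 105 137 158 161 144 114  85  68  63  54  52  75  91 103 101  97  99
 102  99  93  89  79 103 129 150 147 131 104  86  74  58  49  55  80  97 102 102 101  97
  98 104  93  79  62  84 101 123 122 109  93  77  62  55  48  61  84 102 100 101  99  98
 102 104  90  67  46  54  70  88  86  78  64  59  53  47  43  67  87 102  97  99 105  99
  97 102  95  74  47  35  50  64  66  60  49  40  35  34  35  65  85 101 101 104 103 100
 104 102  96  78  46  36  52  62  57  45  31  35  27  33  44  60  87  99 106 106 101  99
 105 101  97  76  45  43  48  61  59  48  20  28  33  31  44  62  89  98 100 100  98  95
 106 100  95  81  51  45  46  57  53  48  41  30  31  37  47  73  91  96 101 100  99 101
 108 101  99  81  55  48  47  55  58  59  45  39  32  38  55  71  98  99 103 106 110 106
 116 101  
[... 624 characters left out ...]
1 178 177 167 136  99  70  63  72  83  98  92  93  94  89  86  84  89  91  93
 200 198 200 198 196 190 160 115  88  86  87  96  99 105 120 116 100  93  94  96  90  96
 202 202 203 205 202 196 167 124  92  89  93  96  98 121 146 142 119  98  93  99  91  98
 200 204 203 203 203 195 170 122  87  76  85  79  97 135 166 157 123 105 100  92  95  93
 199 199 201 204 203 195 174 132  93  72  71  73 104 154 176 159 120 100  95  95  96  99
 184 191 198 197 198 196 182 156 124 103  91 106 144 172 177 151 111  98  95  95  97  95
 158 165 169 175 178 184 183 175 154 140 139 153 171 185 174 135 101  97  94  99  96  98
 127 130 135 139 147 158 166 164 153 152 156 169 185 187 161 115  95  98  98  96  96  95
```

Emit:
move_arm:
  commands: "0.36 0 0.09 0 0 0 -0.4; 0.36 0 0.08 0 0 0 -0.4; 0.36 0 0.09 0 0 0 -0.4; 0.36 0 0 0 0 0 0"

```text
t: 26.23
eef_pos: [0.6013, 0.0044, 0.0536]
tool_rot: [-0.001, 0.304, 0.953, -0.001]
contact_force: [-1.2, -0.6, 1.3]
gripper_width: 0.363
```

Emit:
move_arm:
  commands: "0.36 0 0.08 0 0 0 -0.4; 0.36 0 0.08 0 0 0 -0.4; 0.36 0 0 0 0 0 0"

```text
t: 26.48
eef_pos: [0.6018, 0.0048, 0.0536]
tool_rot: [-0.001, 0.298, 0.955, -0.001]
contact_force: [-2.9, -3.6, 3.6]
gripper_width: 0.359
```

```bash
python3 - <<'E'
from h import *
o,r=st();a0=ang()
E
```

```text
t 26.48 p [0.6018 0.0048 0.0536] g 0.359 F [-2.9 -3.6  3.6]
R [[-0.822, 0.569, -0.003], [0.569, 0.822, -0.001], [0.002, -0.003, -1.0]] q [-0.27  0.58  0.21  1.88 -0.18  0.7   1.01]
ang 92.91 rad 0.1196
```

The push is blocked at +2.9°, the mirror image of the first lock at −3.1°. I'll back off, rise, and go behind the parts with the fingers shut.

```bash
cat >> h.py <<'E'
Xf=np.array([.99349,.1139]);Yf=np.array([-.1139,.99349])
F=lambda x,y:C+x*Xf+y*Yf
E
python3 - <<'E'
from h import *
print(F(0,-.08),F(0,.098))
plan([(*k(90.3),.054,52.2,.42,3),(*k(90),.12,52,.5,3),(*F(0,-.08),.12,6.54,0,None)])
E
```

```text
[ 0.513612  -0.0050792] [0.4933378  0.17176202]
CALL: 0.42 -0.01 -0.18 -0.01 -0.1 0 1; 0.42 -0.01 -0.18 -0.01 0 0 1.1; 0.42 -0.01 -0.19 -0.02 -0.1 -0.1 1; 0.5 0 -0.02 -2.2 0 0 0.1; 0.5 0 -0.02 -2.2 0 0 0.1; 0.5 0 -0.01 -2.2 0 0 0; 0 0.91 -0.8 0 0 0 6.5; 0 0.82 -0.9 0 0 0 6.5; 0 0.71 -0.99 0 0 0 6.5; 0 0.59 -1.06 0 0 0 6.5; 0 0.47 -1.12 0 0 0 6.5; 0 0.34 -1.17 0 0 0 6.5
CALL: 0 0.21 -1.19 0 0 0 6.5
```

Emit:
move_arm:
  commands: "0.42 -0.01 -0.18 -0.01 -0.1 0 1; 0.42 -0.01 -0.18 -0.01 0 0 1.1; 0.42 -0.01 -0.19 -0.02 -0.1 -0.1 1; 0.5 0 -0.02 -2.2 0 0 0.1; 0.5 0 -0.02 -2.2 0 0 0.1; 0.5 0 -0.01 -2.2 0 0 0; 0 0.91 -0.8 0 0 0 6.5; 0 0.82 -0.9 0 0 0 6.5; 0 0.71 -0.99 0 0 0 6.5; 0 0.59 -1.06 0 0 0 6.5; 0 0.47 -1.12 0 0 0 6.5; 0 0.34 -1.17 0 0 0 6.5"

```text
t: 27.48
eef_pos: [0.5258, -0.0031, 0.1201]
tool_rot: [0.0, 0.625, 0.781, 0.002]
contact_force: [0.3, 0.4, 0.2]
gripper_width: 0.0
```

Emit:
move_arm:
  commands: "0 0.21 -1.19 0 0 0 6.5; 0 0 0 0 0 0 0; 0 0 0 0 0 0 0"

```text
t: 27.73
eef_pos: [0.5143, -0.0037, 0.1201]
tool_rot: [0.0, 0.664, 0.747, 0.001]
contact_force: [0.0, 0.8, 0.7]
gripper_width: 0.002
```

```bash
python3 - <<'E'
from h import *
o,r=st(); s=cam('scene','scene9.png')
im=cv2.imread('pics/scene9.png')
cv2.imwrite('pics/c10.png',cv2.resize(im[110:230,250:370],(600,600),interpolation=cv2.INTER_CUBIC))
f=lambda q:((proj(s,q)-[250,110])*5).round(0).tolist()[0]
for z in(.068,.078):print(z,f([*k(90),z]))
for y in(-.036,.034): print(y,[f([*(F(.02*a,y+.02*b)),.04]) for a,b in((-1,-1),(1,-1),(1,1),(-1,1))])
plan([(*F(0,-.08),.05,6.54,0,3),(*F(0,-.08),.034,6.54,0,3)])
E
```

```text
t 27.73 p [ 0.5143 -0.0037  0.1201] g 0.002 F [0.  0.8 0.7]
R [[-0.117, 0.993, 0.002], [0.993, 0.117, 0.002], [0.001, 0.002, -1.0]] q [-0.49  0.39  0.46  2.06 -0.25  0.74  0.25]
0.068 [500.0, 277.0]
0.078 [501.0, 265.0]
-0.036 [[321.0, 341.0], [380.0, 318.0], [348.0, 277.0], [290.0, 299.0]]
0.034 [[267.0, 270.0], [325.0, 248.0], [295.0, 210.0], [238.0, 231.0]]
CALL: 0 -0.04 -0.06 2.34 0.1 0 0.1; 0 -0.05 -0.05 2.34 0 0 0.1; 0 -0.04 -0.06 2.34 0.1 -0.1 0; 0 0 0 0.53 0 0 0; 0 0 0 0.54 0 0 0; 0 0 0 0.53 0 0 0
```

View pics/c10.png

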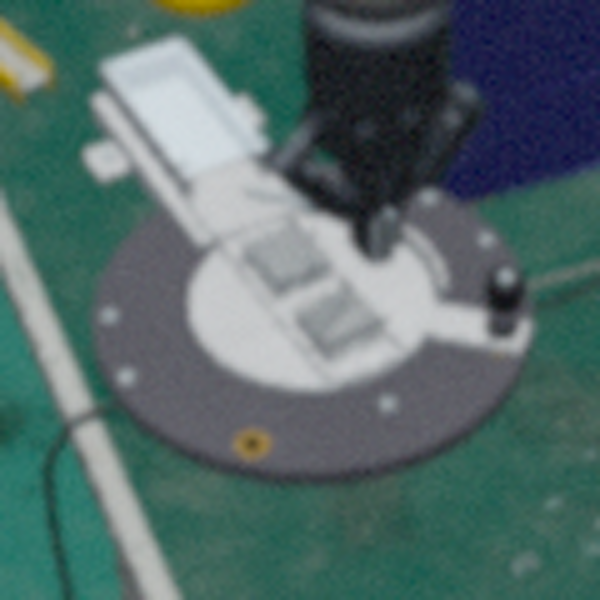

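Both heat sinks are in line with the lane. The knob highlight is at (507,275) and its spacing to the boss is the same 57 px as when home, so the plunger is home. I'll descend behind them and push.

Emit:
move_arm:
  commands: "0 -0.04 -0.06 2.34 0.1 0 0.1; 0 -0.05 -0.05 2.34 0 0 0.1; 0 -0.04 -0.06 2.34 0.1 -0.1 0; 0 0 0 0.53 0 0 0; 0 0 0 0.54 0 0 0; 0 0 0 0.4 0 0 0; 0 0 0 0 0 0 0"

```text
t: 28.37
eef_pos: [0.5133, -0.0056, 0.0352]
tool_rot: [-0.0, 0.667, 0.745, -0.001]
contact_force: [0.3, -0.4, -0.3]
gripper_width: 0.0
```

```bash
python3 - <<'E'
from h import *
o,r=st(); print('feeder',[float(np.dot(o['eef_pos'][:2]-C,v).round(4)) for v in(Xf,Yf)])
plan([(*F(0,-.08),.0325,6.54,0,2),(*F(0,.02),.0325,6.54,0,10)])
E
```

```text
t 28.37 p [ 0.5133 -0.0056  0.0352] g 0.0 F [ 0.3 -0.4 -0.3]
R [[-0.111, 0.994, -0.001], [0.994, 0.111, -0.001], [-0.0, -0.001, -1.0]] q [-0.41  0.53  0.38  2.1  -0.35  0.57  0.33]
feeder [-0.0004, -0.0805]
CALL: 0 0.02 0.02 0.14 0 0 -0.1; 0 0.03 0.02 0.13 -0.1 0 -0.1; 0 1 0 0 0 0 0; 0 1 0 0 0 0 0; 0 1 0 0 0 0 0; 0 1 0 0 0 0 0; 0 1 0 0 0 0 0; 0 1 0 0 0 0 0; 0 1 0 0 0 0 0; 0 1 0 0 0 0 0; 0 1 0 0 0 0 0; 0 1 0.01 0 0 0 0
```

Emit:
move_arm:
  commands: "0 0.02 0.02 0.14 0 0 -0.1; 0 0.03 0.02 0.13 -0.1 0 -0.1; 0 0.8 0 0 0 0 0; 0 0.8 0 0 0 0 0; 0 0.8 0 0 0 0 0; 0 0.8 0 0 0 0 0; 0 0.8 0 0 0 0 0; 0 0.8 0 0 0 0 0; 0 0.8 0 0 0 0 0; 0 0.8 0 0 0 0 0; 0 0.8 0 0 0 0 0; 0 0.8 0 0 0 0 0"

```text
t: 29.37
eef_pos: [0.5037, 0.0752, 0.0323]
tool_rot: [0.0, 0.666, 0.746, -0.0]
contact_force: [0.2, -3.4, 0.1]
gripper_width: -0.001
```

```bash
python3 - <<'E'
from h import *
o,r=st(); print('feeder',[float(np.dot(o['eef_pos'][:2]-C,v).round(4)) for v in(Xf,Yf)])
plan([(*F(0,.075),.0325,6.54,0,10)])
E
```

```text
t 29.37 p [0.5037 0.0752 0.0323] g -0.001 F [ 0.2 -3.4  0.1]
R [[-0.114, 0.994, -0.0], [0.994, 0.114, -0.001], [-0.001, -0.0, -1.0]] q [-0.57  0.53  0.38  2.11 -0.36  0.56  0.18]
feeder [-0.0007, 0.0009]
CALL: 0 0.74 0.01 0 0 0 0; 0 0.74 0.01 0 0 0 0; 0 0.74 0.01 0 0 0 0; 0 0.74 0.01 0 0 0 0; 0 0.74 0 0 0 0 0; 0 0.74 0.01 0 0 0 0; 0 0.74 0 -0.01 0 0 0; 0 0.74 0.01 0 0 0 0; 0 0.75 0 -0.01 0 0 0; 0 0.74 0.01 0 0 0 0
```

Emit:
move_arm:
  commands: "0 0.74 0.01 0 0 0 0; 0 0.74 0.01 0 0 0 0; 0 0.74 0.01 0 0 0 0; 0 0.74 0.01 0 0 0 0; 0 0.74 0 0 0 0 0; 0 0.74 0.01 0 0 0 0; 0 0.74 0 0 0 0 0; 0 0.74 0.01 0 0 0 0; 0 0.75 0 0 0 0 0; 0 0.74 0.01 0 0 0 0; 0 0 0 0 0 0 0"

```text
t: 30.28
eef_pos: [0.4959, 0.1507, 0.0322]
tool_rot: [-0.0, 0.665, 0.747, 0.0]
contact_force: [0.6, -1.0, 0.8]
gripper_width: 0.003
```

```bash
python3 - <<'E'
from h import *
o,r=st(); print('feeder',[float(np.dot(o['eef_pos'][:2]-C,v).round(4)) for v in(Xf,Yf)])
cam('scene','scene10.png')
im=cv2.imread('pics/scene10.png')
cv2.imwrite('pics/c11.png',cv2.resize(im[100:200,240:340],(600,600),interpolation=cv2.INTER_CUBIC))
plan([(*F(0,.098),.0325,6.54,0,4)])
E
```

```text
t 30.28 p [0.4959 0.1507 0.0322] g 0.003 F [ 0.6 -1.   0.8]
R [[-0.116, 0.993, -0.0], [0.993, 0.116, 0.001], [0.001, 0.0, -1.0]] q [-0.72  0.54  0.39  2.09 -0.37  0.57  0.05]
feeder [0.0001, 0.0768]
CALL: 0 0.55 -0.01 -0.01 0 0 0; 0 0.55 -0.01 0 0 0 0; 0 0.55 0 -0.01 0 0 0.1; 0 0.56 -0.01 0 0 0 0
```

View pics/c11.png

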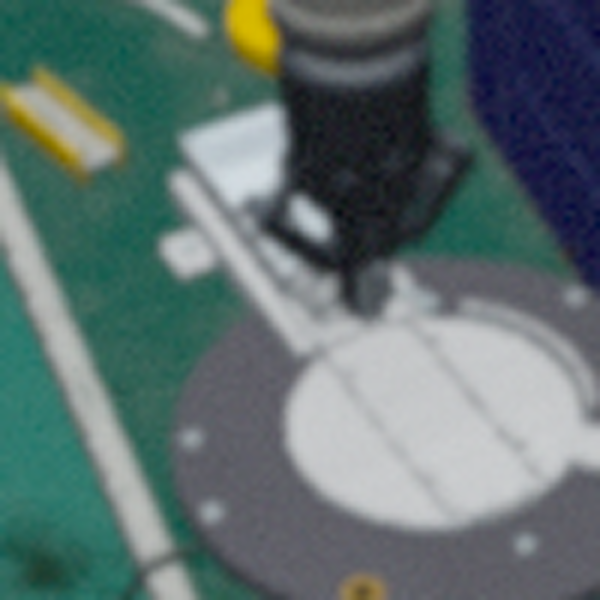

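The channel is empty and the parts are in the lane mouth. I'll finish the push and retreat.

Emit:
move_arm:
  commands: "0 0.55 -0.01 0 0 0 0; 0 0.55 -0.01 0 0 0 0; 0 0.55 0 0 0 0 0; 0 0.55 -0.01 0 0 0 0; 0 0 0 0 0 0 0; 0 0 0 0 0 0 0"

```text
t: 30.83
eef_pos: [0.493, 0.1709, 0.0322]
tool_rot: [-0.0, 0.665, 0.747, -0.0]
contact_force: [-0.9, 0.5, 0.8]
gripper_width: -0.001
```

```bash
python3 - <<'E'
from h import *
o,r=st(); print('feeder',[float(np.dot(o['eef_pos'][:2]-C,v).round(4)) for v in(Xf,Yf)])
plan([(*F(0,.085),.0325,6.54,0,1),(*F(0,.085),.12,6.54,0,3),(*k(90),.13,52,.6,None)])
E
```

```text
t 30.83 p [0.493  0.1709 0.0322] g -0.001 F [-0.9  0.5  0.8]
R [[-0.115, 0.993, -0.0], [0.993, 0.115, 0.0], [0.0, -0.0, -1.0]] q [-0.76  0.55  0.39  2.09 -0.37  0.57  0.01]
feeder [-0.0004, 0.0972]
CALL: 0 -1.22 0.04 -0.03 0 0 0.1; 0 0 0 -2.92 0 0 0; 0 0 0 -2.92 0 0 0; 0 0 0 -2.91 0 0 0; 0.6 -2.12 1.06 -0.13 0 0 -5.7; 0.6 -2.22 0.85 -0.12 0 0 -5.7; 0.6 -2.29 0.62 -0.13 0 0 -5.7; 0.6 -2.34 0.39 -0.12 0 0 -5.7; 0.6 -2.37 0.16 -0.13 0 0 -5.7; 0.6 -2.37 -0.08 -0.12 0 0 -5.7; 0.6 -2.35 -0.32 -0.13 0 0 -5.7; 0.6 -2.31 -0.54 -0.12 0 0 -5.6
```

Emit:
move_arm:
  commands: "0 0.2 0 0 0 0 0; 0 0 0 0 0 0 0; 0 -1.4 0 0 0 0 0; 0 0 0 -2.92 0 0 0; 0 0 0 -2.92 0 0 0; 0 0 0 -2.91 0 0 0; 0 0 0 0 0 0 0"

```text
t: 31.42
eef_pos: [0.4977, 0.1588, 0.1244]
tool_rot: [0.001, 0.666, 0.746, 0.004]
contact_force: [0.4, 0.2, -0.0]
gripper_width: -0.001
```

Emit:
move_arm:
  commands: "0.6 -2.12 1.06 -0.13 0 0 -5.7; 0.6 -2.22 0.85 -0.12 0 0 -5.7; 0.6 -2.29 0.62 -0.13 0 0 -5.7; 0.6 -2.34 0.39 -0.12 0 0 -5.7; 0.6 -2.37 0.16 -0.13 0 0 -5.7; 0.6 -2.37 -0.08 -0.12 0 0 -5.7; 0.6 -2.35 -0.32 -0.13 0 0 -5.7; 0.6 -2.31 -0.54 -0.12 0 0 -5.6; 0.6 0 0 0 0 0 0; 0.6 0 0 0 0 0 0"

```text
t: 32.25
eef_pos: [0.5985, -0.0026, 0.1295]
tool_rot: [0.0, 0.327, 0.945, -0.0]
contact_force: [-0.6, 0.2, 0.7]
gripper_width: 0.6
```

```bash
python3 - <<'E'
from h import *
st(); s=cam('scene','scene11.png'); c=cam('top','top11.png')
a=cv2.resize(cv2.imread('pics/scene11.png')[105:195,245:345],(400,360),interpolation=cv2.INTER_CUBIC)
b=cv2.resize(cv2.imread('pics/top11.png')[165:255,135:235],(400,360),interpolation=cv2.INTER_CUBIC)
cv2.imwrite('pics/c12.png',np.hstack([a,b]))
for nm,q in(('pawl tip',[*F(.006,.104),.025]),('pt',[*F(0,.104),.021]),('rear L',[*F(-.02,.110),.039]),('rear R',[*F(.02,.110),.039]),('front L',[*F(-.02,.19),.039])):
    print(nm,((proj(s,q)-[245,105])*4).round(0)[0],((proj(c,q)-[135,165])*4).round(0)[0]+[400,0])
plan([(*k(90),.075,51.54,.6,3),(*k(90),.052,51.54,.6,3)])
E
```

```text
t 32.25 p [ 0.5985 -0.0026  0.1295] g 0.6 F [-0.6  0.2  0.7]
R [[-0.786, 0.618, -0.0], [0.618, 0.786, -0.001], [-0.0, -0.001, -1.0]] q [-0.33  0.48  0.31  1.85 -0.19  0.84  0.97]
pawl tip [212. 172.] [689. 140.]
pt [206. 178.] [692. 150.]
rear L [179. 164.] [677. 181.]
rear R [224. 149.] [670. 116.]
front L [137. 108.] [544. 198.]
CALL: 0.6 -0.03 0.01 1.81 0 0 0.2; 0.6 -0.03 0.01 1.81 0 0 0.1; 0.6 -0.03 0.01 1.81 0 -0.1 0.2; 0.6 0 0 0.77 0 0 0; 0.6 0 0 0.77 0 0 0; 0.6 0.01 0 0.76 0 0 0
```

View pics/c12.png

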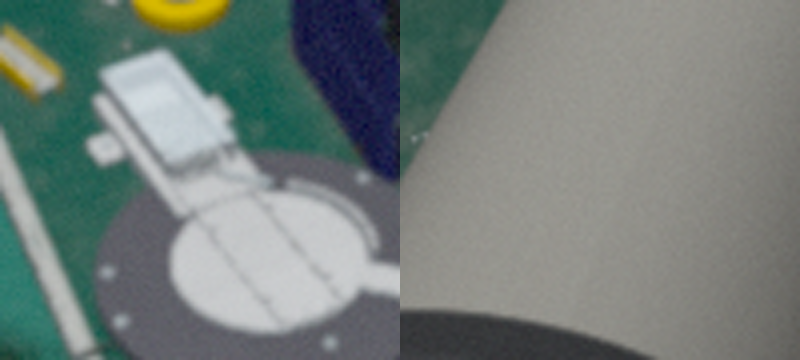

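The parts sit under the clear roof and the pawl is visible near (240,178) in the crop. I'll compare the pawl pixels numerically with the picture taken before the push.

```bash
python3 - <<'E'
from h import *
g=lambda n:cv2.imread('pics/'+n,0)[140:158,286:318]
for n in('scene9.png','scene11.png','scene10.png'):
    print(n);print('\n'.join(''.join('%4d'%x for x in r) for r in g(n)))
E
```

```text
scene9.png
 214 215 215 218 216 216 215 215 215 214 213 208 198 185 171 161 144 110  85  83  96 103  98  84  68  62  58  61  51  42  31  28
 209 212 215 216 216 215 214 214 214 210 205 200 194 176 155 132 109  89  84  98 103 101  87  68  60  56  63  70  67  56  46  38
 199 205 211 213 215 214 211 209 204 200 199 195 189 184 167 138 111  94  90  99 101  89  75  63  61  75  74  77  79  72  65  56
 188 201 209 211 209 206 202 200 198 195 196 197 196 193 183 159 132 113 102  95  88  71  61  50  62  76  88  86  88  87  84  69
 177 197 202 203 200 200 199 198 197 198 199 196 200 199 191 175 157 143 134 110  84  57  49  42  52  73  81  85  84  89  85  80
 155 178 185 192 198 199 200 201 199 201 198 200 199 198 198 187 179 175 171 148 110  67  44  36  38  52  60  62  64  80  91  79
 133 146 169 188 197 200 202 201 201 200 199 198 197 196 194 194 190 191 191 178 148 106  59  40  31  37  43  43  49  64  69  80
 131 136 164 189 197 199 199 201 199 198 198 196 190 188 189 188 190 192 193 189 172 141 102  64  44  32  30  23  44  50  62  67
 146 146 165 188 199 198 200 200 198 200 199 195 190 178 
[... 5200 characters left out ...]
163 182 184 179 173 172 167 157 145 131 129 130 138 142
 182 192 188 182 181 171 156 153 158 168 171 169 165 153 137 127 142 150 166 177 175 170 170 176 181 178 173 172 169 171 171 170
 161 185 190 185 181 180 178 173 175 182 186 187 184 176 164 160 166 176 180 183 184 180 176 177 185 193 193 193 193 193 191 191
 134 167 186 185 183 183 183 185 186 189 187 186 185 180 181 180 185 190 193 194 195 193 185 178 181 186 190 193 200 199 200 199
 112 142 173 186 187 184 181 180 186 185 179 181 181 185 192 194 196 197 196 198 198 197 194 186 177 173 177 189 197 200 199 199
 102 120 153 180 185 181 167 165 174 176 180 184 190 194 196 197 197 197 196 199 197 197 195 192 184 174 177 187 196 198 201 197
```

The pawl stripe (rows 148–149, columns 298–305) is the same as before the push, so it is shut. The rear face of the last sink is beyond it. Now I'll return the table.

Emit:
move_arm:
  commands: "0.6 -0.03 0.01 1.81 0 0 0.2; 0.6 -0.03 0.01 1.81 0 0 0.1; 0.6 -0.03 0.01 1.81 0 -0.1 0.2; 0.6 0 0 0.77 0 0 0; 0.6 0 0 0.77 0 0 0; 0.6 0.01 0 0.6 0 0 0; 0.6 0 0 0 0 0 0; 0.2 0 0 0 0 0 0; 0.2 0 0 0 0 0 0; 0.2 0 0 0 0 0 0; 0.2 0 0 0 0 0 0; 0.2 0 0 0 0 0 0"

```text
t: 33.35
eef_pos: [0.6, -0.0011, 0.0551]
tool_rot: [0.002, 0.329, 0.944, -0.0]
contact_force: [-0.8, 0.1, 5.7]
gripper_width: 0.259
```

Emit:
move_arm:
  commands: "0.2 0 0 -0.28 0 0 0; 0.2 0 0 -0.28 0 0 0; 0.2 0 0 -0.28 0 0 0; 0.2 0 0 -0.28 0 0 0; 0.2 0 0 -0.28 0 0 0; 0.2 0 0 0 0 0 0; 0.2 0 0 0 0 0 0"

```text
t: 33.93
eef_pos: [0.5991, -0.0014, 0.0681]
tool_rot: [0.001, 0.33, 0.944, -0.001]
contact_force: [2.6, -2.6, -4.8]
gripper_width: 0.256
```

```bash
python3 - <<'E'
from h import *
o,r=st();a0=ang();p=o['eef_pos']
plan([(*k(a),p[2],a-38.46,.2,1) for a in [89,87.5]+list(np.arange(85,8,-3))])
E
```

```text
t 33.93 p [ 0.5991 -0.0014  0.0681] g 0.256 F [ 2.6 -2.6 -4.8]
R [[-0.783, 0.622, 0.001], [0.622, 0.783, -0.002], [-0.002, -0.001, -1.0]] q [-0.31  0.56  0.28  1.88 -0.22  0.72  0.99]
ang 89.75 rad 0.1212
CALL: 0.2 0.12 -0.16 0 0 0.1 1; 0.2 0.01 -0.31 0 0 0 1.5; 0.2 0.01 -0.52 0 0 0 2.5; 0.2 0.02 -0.63 0 0 0 3; 0.2 0.01 -0.63 0 0 0 3; 0.2 0.02 -0.63 0 0 0 3; 0.2 0.01 -0.63 0 0 0 3; 0.2 0.02 -0.62 0 0 0 3; 0.2 0.02 -0.63 0 0 0 3; 0.2 0.01 -0.63 0 0 0 3; 0.2 0.02 -0.63 0 0 0 3; 0.2 0.02 -0.63 0 0 0 3
CALL: 0.2 0.01 -0.62 0 0 0 3; 0.2 0.02 -0.63 0 0 0 3; 0.2 0.01 -0.63 0 0 0 3; 0.2 0.02 -0.63 0 0 0 3; 0.2 0.02 -0.63 0 0 0 3; 0.2 0.01 -0.62 0 0 0 3; 0.2 0.02 -0.63 0 0 0 3; 0.2 0.02 -0.63 0 0 0 3; 0.2 0.01 -0.63 0 0 0 3; 0.2 0.02 -0.63 0 0 0 3; 0.2 0.01 -0.62 0 0 0 3; 0.2 0.02 -0.63 0 0 0 3
CALL: 0.2 0.02 -0.63 0 0 0 3; 0.2 0.01 -0.63 0 0 0 3; 0.2 0.02 -0.63 0 0 0 3; 0.2 0.02 -0.62 0 0 0 3
```

Emit:
move_arm:
  commands: "0.2 0.1 -0.16 0 0 0.1 1; 0.2 0.01 -0.31 0 0 0 1.5; 0.2 0.01 -0.52 0 0 0 2.5; 0.2 0.02 -0.63 0 0 0 3; 0.2 0.01 -0.63 0 0 0 3; 0.2 0.02 -0.63 0 0 0 3; 0.2 0.01 -0.63 0 0 0 3; 0.2 0.02 -0.62 0 0 0 3; 0.2 0.02 -0.63 0 0 0 3; 0.2 0.01 -0.63 0 0 0 3; 0.2 0.02 -0.63 0 0 0 3; 0.2 0.02 -0.63 0 0 0 3"

```text
t: 34.93
eef_pos: [0.5447, -0.0399, 0.0682]
tool_rot: [0.001, 0.579, 0.815, -0.0]
contact_force: [2.3, -5.0, -5.1]
gripper_width: 0.256
```

```bash
python3 - <<'E'
from h import *
o,r=st();a0=ang();p=o['eef_pos']
plan([(*k(a),.066,a-38.46,.2,1) for a in list(np.arange(a0-3,22,-3))])
E
```

```text
t 34.93 p [ 0.5447 -0.0399  0.0682] g 0.256 F [ 2.3 -5.  -5.1]
R [[-0.33, 0.944, 0.001], [0.944, 0.33, -0.002], [-0.002, 0.0, -1.0]] q [-0.38  0.52  0.43  2.02 -0.34  0.67  0.6 ]
ang 57.85 rad 0.1212
CALL: 0.2 0.13 -0.63 0.22 0 0.1 2.9; 0.2 0.02 -0.63 0 0 0 3; 0.2 0.02 -0.62 0 0 0 3; 0.2 0.01 -0.63 0 0 0 3; 0.2 0.02 -0.63 0 0 0 3; 0.2 0.02 -0.63 0 0 0 3; 0.2 0.01 -0.63 0 0 0 3; 0.2 0.02 -0.62 0 0 0 3; 0.2 0.01 -0.63 0 0 0 3; 0.2 0.02 -0.63 0 0 0 3; 0.2 0.02 -0.63 0 0 0 3
```

Emit:
move_arm:
  commands: "0.2 0.13 -0.63 0 0 0.1 2.9; 0.2 0.02 -0.63 0 0 0 3; 0.2 0.02 -0.62 0 0 0 3; 0.2 0.01 -0.63 0 0 0 3; 0.2 0.02 -0.63 0 0 0 3; 0.2 0.02 -0.63 0 0 0 3; 0.2 0.01 -0.63 0 0 0 3; 0.2 0.02 -0.62 0 0 0 3; 0.2 0.01 -0.63 0 0 0 3; 0.2 0.02 -0.63 0 0 0 3; 0.2 0.02 -0.63 0 0 0 3"

```text
t: 35.85
eef_pos: [0.4747, -0.0429, 0.068]
tool_rot: [-0.001, 0.786, 0.618, -0.001]
contact_force: [-0.8, -7.3, -4.9]
gripper_width: 0.257
```

```bash
python3 - <<'E'
from h import *
o,r=st();a0=ang();p=o['eef_pos']
plan([(*k(a),p[2],a-38.46,.2,1) for a in list(np.arange(a0-2.5,8.5,-2.5))+[8,8]]+[(*k(8),.056,8-38.46,.36,3),(*k(8),.055,8-38.46,.36,1)])
E
```

```text
t 35.85 p [ 0.4747 -0.0429  0.068 ] g 0.257 F [-0.8 -7.3 -4.9]
R [[0.236, 0.972, -0.002], [0.972, -0.236, -0.0], [-0.001, -0.002, -1.0]] q [-0.52  0.46  0.6   2.18 -0.44  0.62  0.16]
ang 24.22 rad 0.1211
CALL: 0.2 0.12 -0.52 0 -0.1 0.1 3.1; 0.2 0.01 -0.53 0 0 0 2.5; 0.2 0.01 -0.52 0 0 0 2.5; 0.2 0.02 -0.52 0 0 0 2.5; 0.2 0.01 -0.53 0 0 0 2.5; 0.2 0.01 -0.52 0 0 0 2.5; 0.2 0 -0.25 0 0 0 1.2; 0.2 0 0 0 0 0 0; 0.36 0 0 0.4 0 0 0; 0.36 0 0 0.4 0 0 0; 0.36 0 0 0.4 0 0 0; 0.36 0 0 0.1 0 0 0
```

Emit:
move_arm:
  commands: "0.2 -0.05 -0.52 0 -0.1 0.1 3.1; 0.2 0 -0.53 0 0 0 2.5; 0.2 0.01 -0.52 0 0 0 2.5; 0.2 0.02 -0.52 0 0 0 2.5; 0.2 0.01 -0.53 0 0 0 2.5; 0.2 0.01 -0.52 0 0 0 2.5; 0.2 0 -0.25 0 0 0 1.2; 0.2 0 0 0 0 0 0; 0.36 0 0 0.3 0 0 0; 0.36 0 0 0.4 0 0 0; 0.36 0 0 0.4 0 0 0; 0.36 0 0 0.1 0 0 0"

```text
t: 36.85
eef_pos: [0.4452, -0.0287, 0.0558]
tool_rot: [-0.001, 0.867, 0.499, 0.001]
contact_force: [-0.7, -1.1, -0.1]
gripper_width: 0.36
```

```bash
python3 - <<'E'
from h import *
o,r=st();a0=ang();p=o['eef_pos']
plan([(*k(a),.053,a-38.46,.36,1) for a in list(np.arange(a0-.8,-2.9,-.8))])
E
```

```text
t 36.85 p [ 0.4452 -0.0287  0.0558] g 0.36 F [-0.7 -1.1 -0.1]
R [[0.502, 0.865, 0.002], [0.865, -0.502, 0.003], [0.003, -0.0, -1.0]] q [-0.61  0.46  0.66  2.26 -0.53  0.57 -0.07]
ang 8.53 rad 0.1189
CALL: 0.36 -0.11 -0.17 0.28 0 -0.2 0.6; 0.36 0.01 -0.16 0 0 0 0.8; 0.36 0 -0.17 0 0 0 0.8; 0.36 0 -0.17 0 0 0 0.8; 0.36 0 -0.17 0 0 0 0.8; 0.36 0 -0.16 0 0 0 0.8; 0.36 0 -0.17 0 0 0 0.8; 0.36 0 -0.17 0 0 0 0.8; 0.36 0 -0.17 0 0 0 0.8; 0.36 0 -0.16 0 0 0 0.8; 0.36 0.01 -0.17 0 0 0 0.8; 0.36 0 -0.17 0 0 0 0.8
CALL: 0.36 0 -0.17 0 0 0 0.8; 0.36 0 -0.17 0 0 0 0.8
```

Emit:
move_arm:
  commands: "0.36 -0.11 -0.17 0.2 0 -0.2 0.6; 0.36 0.01 -0.16 0 0 0 0.8; 0.36 0 -0.17 0 0 0 0.8; 0.36 0 -0.17 0 0 0 0.8; 0.36 0 -0.17 0 0 0 0.8; 0.36 0 -0.16 0 0 0 0.8; 0.36 0 -0.17 0 0 0 0.8; 0.36 0 -0.17 0 0 0 0.8; 0.36 0 -0.17 0 0 0 0.8; 0.36 0 -0.16 0 0 0 0.8; 0.36 0.01 -0.17 0 0 0 0.8; 0.36 0 -0.17 0 0 0 0.8"

```text
t: 37.85
eef_pos: [0.4273, -0.0183, 0.0541]
tool_rot: [-0.0, 0.905, 0.425, -0.001]
contact_force: [-0.2, -0.9, 0.2]
gripper_width: 0.363
```

Emit:
move_arm:
  commands: "0.36 0 -0.1 0 0 0 0.5; 0.36 0 -0.1 0 0 0 0.5; 0.36 0 -0.08 0 0 0 0.4; 0.36 0 0 0 0 0 0"

```text
t: 38.18
eef_pos: [0.4255, -0.0166, 0.0541]
tool_rot: [0.0, 0.91, 0.415, -0.0]
contact_force: [0.7, -0.5, 0.4]
gripper_width: 0.362
```

```bash
python3 - <<'E'
from h import *
o,r=st();a0=ang()
E
```

```text
t 38.18 p [ 0.4255 -0.0166  0.0541] g 0.362 F [ 0.7 -0.5  0.4]
R [[0.656, 0.755, -0.001], [0.755, -0.656, -0.001], [-0.001, -0.0, -1.0]] q [-0.69  0.46  0.71  2.31 -0.58  0.56 -0.24]
ang -2.5 rad 0.1206
```

Emit:
move_arm:
  commands: "0.36 0 -0.08 0 0 0 0.4; 0.36 0 -0.08 0 0 0 0.4; 0.36 0 -0.06 0 0 0 0.3; 0.36 0 0 0 0 0 0"

```text
t: 38.52
eef_pos: [0.425, -0.0157, 0.0544]
tool_rot: [0.001, 0.914, 0.406, 0.0]
contact_force: [2.1, -3.1, -2.7]
gripper_width: 0.363
```

```bash
python3 - <<'E'
from h import *
o,r=st();a0=ang();s=cam('scene'); im=s['img'].max(2)
print('\n'.join(''.join('%4d'%x for x in r) for r in im[178:196,290:310]))
plan([(*k(-1.2),.054,-40,.45,3),(*k(-1.2),.13,-40,.5,4)])
E
```

```text
t 38.52 p [ 0.425  -0.0157  0.0544] g 0.363 F [ 2.1 -3.1 -2.7]
R [[0.671, 0.742, 0.002], [0.742, -0.671, -0.001], [0.0, 0.002, -1.0]] q [-0.7   0.46  0.72  2.31 -0.58  0.55 -0.26]
ang -2.96 rad 0.1202
  81  63  82 142 184 202 206 204 195 174 131  78  43  36  52  57  67  66  59  57
 113  79  75 137 177 195 201 202 195 182 153  97  47  38  46  49  58  55  52  45
 116  72  64 121 168 190 194 190 185 175 153 112  61  34  38  47  52  46  43  34
  90  51  54 114 160 179 182 180 175 178 167 128  80  45  33  40  36  32  47  38
  77  45  50  96 143 166 176 173 172 178 172 144  97  57  45  32  45  59  70  81
  73  38  30  74 119 144 155 159 159 158 149 134  99  78  51  42  52  86 120 136
  77  51  34  64  92 114 125 137 153 149 133 115 104  85  55  44  57 115 157 175
  77  46  39  67  77  79  98 139 166 155 130 107 105  86  59  41  62 119 168 190
  87  60  59  71  75  64  83 126 147 140 115 101 101  84  61  45  69 120 165 188
  87  62  69  85  75  60  64  91 104  97  88  92  98  84  60  59  93 123 148 164
  84  73  90  92  82  50  49  54  62  60  59  80  97  88  63  79 125 138 134 131
  96  90  97  97  82  50  25  38  34  37  52  78  92  90  87 111 143 143 121 112
 102 101 102  98  84  60  31  27  25  23  45  72  94 110 127 142 153 140 115 104
 103 105 105  99  96  76  44  36  34  25  47  76 107 140 163 169 153 126 104 102
 110 103 107 104 102  82  67  50  47  42  51  81 125 164 183 177 149 116 105 103
 105 106 104 106 101  97  80  74  68  64  70  90 132 175 189 165 136 109 105 104
 102 101 103 104 108 103  97  85  81  83  82  90 125 173 179 153 119 105 107 103
 107 105 102 110 118 113 101  83  80  79  72  79 123 163 164 139 109 105 103 107
CALL: 0.45 0.01 0.12 0.01 0 0 -0.7; 0.45 0.01 0.13 0.01 0.1 0 -0.7; 0.45 0.01 0.12 0.01 0 0 -0.7; 0.5 0 0 -1.9 0 0 0; 0.5 0 0 -1.9 0 0 0; 0.5 0 0 -1.9 0 0 0; 0.5 0 0 -1.9 0 0 0
```

The knob highlight is at (298.2,185.3) again, so the plunger is home. I'll retreat.

Emit:
move_arm:
  commands: "0.45 0.01 0.12 0 0 0 -0.7; 0.45 0.01 0.13 0 0.1 0 -0.7; 0.45 0.01 0.12 0 0 0 -0.7; 0.5 0 0 -1.9 0 0 0; 0.5 0 0 -2.5 0 0 0; 0.5 0 0 -3 0 0 0; 0.5 0 0 -3.5 0 0 0; 0.5 0 2 -2 0 0 0; 0.5 0 3 0 0 0 0; 0.5 0 3 0 0 0 0; 0.5 0 3 0 0 0 0; 0.5 0 0 0 0 0 0"

```text
t: 39.57
eef_pos: [0.515, -0.0921, 0.1837]
tool_rot: [0.002, 0.907, 0.422, 0.0]
contact_force: [1.7, -0.8, 0.9]
gripper_width: 0.502
```

```bash
python3 - <<'E'
from h import *
st(); s=cam('scene','scene12.png'); im=cv2.imread('pics/scene12.png')
a=cv2.resize(im[100:220,240:360],(600,600),interpolation=cv2.INTER_CUBIC)
b=cv2.resize(im[225:325,310:410],(200,200),interpolation=cv2.INTER_CUBIC)
cv2.imwrite('pics/c13.png',np.hstack([a,cv2.copyMakeBorder(b,0,400,0,0,cv2.BORDER_CONSTANT)]))
print(im[140:158,286:318].mean(2).astype(int)[7:11,8:24]); m=im.max(2)[182:190,293:304]; print(m)
E
```

```text
t 39.57 p [ 0.515  -0.0921  0.1837] g 0.502 F [ 1.7 -0.8  0.9]
R [[0.644, 0.765, 0.002], [0.765, -0.644, -0.003], [-0.001, 0.003, -1.0]] q [-0.67  0.4   0.92  2.01 -0.39  0.92 -0.24]
[[145 143 152 158 158 165 177 184 189 191 195 196 196 188 170 137]
 [158 157 166 175 175 170 171 178 177 183 186 185 188 188 176 156]
 [171 177 185 189 189 184 179 178 174 173 171 173 176 180 178 171]
 [187 192 195 197 195 194 192 187 182 180 181 179 176 177 173 171]]
[[134 154 163 170 173 180 184 191 198 203 203]
 [114 130 137 142 156 167 172 172 182 194 199]
 [102 105 107 117 140 156 157 145 145 172 189]
 [ 99  95  81 100 138 163 157 130 111 147 184]
 [ 98  85  64  86 128 144 142 109  93 128 178]
 [ 97  80  67  60  94 106 105  79  65 125 175]
 [ 98  86  60  46  55  66  59  55  56 121 177]
 [103  85  55  36  37  39  32  37  55 122 179]]
```

View pics/c13.png

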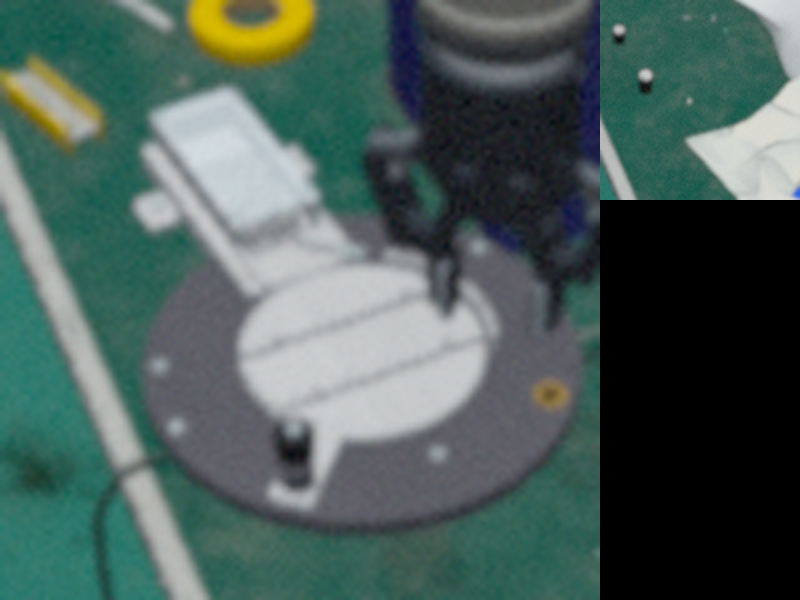

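The last picture shows the table crosswise and empty, with the knob home at (293,430). The parts are under the roof, the pawl is shut, and the capacitors haven't moved. I'll hand in.

```bash
python3 -c "
from station import bot
print(bot.hand_in())"
```

```text
the job is handed in; nothing more can be done
None
```

I locked the table crosswise and laid the two heat sinks I could find flat in the channel. I then swung the table in line with the lane, where the plunger dropped home, pushed both sinks past the pawl, and brought the empty table back to crosswise. The job was handed in at about 40 s on the robot's clock, with the gripper clear of everything.

**Last checks:**
- **Table and plunger:** the knob highlight was back on its home pixel, about (298,185), and the table looked crosswise and empty.
- **Pawl:** its stripe in the scene image matched the one from before the push, so I take it as shut.
- **Heat sinks:** I judged their position from the pusher. Its front face stopped at an estimated 110 mm from the table axis, past the pawl tip at 104 mm. The rear edge of the last sink in the picture agrees with that.
- **Bystanders:** both capacitors looked unmoved. The relay cube was half hidden by the paper, so I did not check it at the end. The arm did not work near it.

**Disagreements and limits:**
- The knob sat about 3 mm off its predicted place when in line, so my axis estimate was 1–2 mm out. The loose sweep with the fingers absorbed this.
- Placing the first sink gave a short 25 N touch-down on the channel floor, below the 40 N limit.
- The arm blocked the top view every time I tried it after the start, so from then on all checks relied on the scene camera.
- No third heat sink was visible. I could not rule out one completely hidden under the paper.

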